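Change the batch in the burn-in tester

ROBOT

A 7-joint arm with a two-finger parallel gripper is mounted at the origin on the work surface. World frame = base frame: x ahead of the robot, y to its left, z up, the work surface at z = 0. Lengths are in m, angles in rad, forces in N, time in s.
With the tool pointing down it reaches from about 0.425 to 0.825 m from the base axis. Payload 3.6 kg.
Tool frame: the origin (TCP) lies midway between the tips of the shut fingers; the grasp point (between the pads) lies 19 mm behind it; z points along the fingers, y is the line along which they close (so a half turn about z gives the same grasp; the last joint's range is limited). The gripper opens to 93 mm and grips with 3 to 60 N. Pads are 15 mm wide; open, the fingers measure 128 mm over their backs; the gripper's body (75 mm by 188 mm) begins 65 mm behind the grasp point.
Start: joints at [-1.139, 0.615, -0.013, 1.423, 0.008, 1.103, -0.04], TCP at [0.287, 0.583, 0.219] pointing down, gripper open.
Joint ranges: [-3.12, 3.12], [-0.3, 2.06], [-1.34, 1.32], [0.26, 2.42], [-1.36, 4.5], [0.01, 1.98], [-2.84, 2.84]. Speed limits (rad/s): [2.79, 2.79, 3.14, 3.14, 3.14, 3.14, 3.14].

INTERFACE

Orientations are given as a rotation vector (axis times angle).
In Python, from workcell import robot, viewer gives the robot as it stands. The module is installed in compiled form; this text tells all that it offers.
- The arm moves only by the tool servo_tool, never from a script. Its argument "deltas" is a list of rows, each an object with "offset": the shift along the tool's x, y, z as a fraction of full scale, a list of three; "roll": the turn about the tool's z as a fraction of full scale. In form: [{"offset": [tx, ty, tz], "roll": roll}, ...]. A call has 1 to 20 rows; each row is the pose to reach, as a shift and turn from the pose commanded when the call began, along the tool's axes at that moment; what a row does not reach only later rows make up. Full scale, the value 1, is 0.1 m for a shift and pi/4 rad for a turn. A row lasts 1/10 s, in which the tool goes at most 50 mm and 8.59 degrees, less where a joint would pass 70% of its speed; a pose out of reach is approached as far as the arm can. A call with a number of a shift or a turn outside -1 to 1 is refused whole. A call with a gripper value outside its range is refused whole. "fingers" is the opening, from -1 (shut) to 1 (fully open), set as the call begins (left out, the last holds). The fingers move at their own pace and stop on an object; the grip force is fixed at half the most. Time passes only in rows, so rows that repeat a pose let the fingers close. It gives the time, the measured TCP pose, the force, the opening and the grip force at its end, in the units of the state.
- robot.read_state(): the state, without advancing time (a new reading comes with each control period).
- viewer.read_camera(name): name is "scene" or "top"; returns a dict with "pixels" (420x560x3 uint8, red, green, blue), "camera_matrix" (3x3 intrinsics, pixels), "T" (4x4, takes a point from camera to world coordinates). Camera axes: x right, y up, looking along -z (the intrinsics and any distortion apply to the point x, -y, -z); pixel columns grow to the right and rows downward; lengths in m; the calibration is good to about 2 mm. A picture is of the moment at which its call begins. There is no depth.
- robot.job_done(): hands the job in; it is judged then, once.
The state is a dict: "t": time; "joint_positions": joint angles; "joint_vel": joint speeds; "effort": joint torques, N m; "tcp_pos": TCP position; "orientation": TCP orientation; "contact_force": force on the tool from outside, world axes, zero at the start; "moment": the same for the moment, N m; "gripper_width": finger opening in m; "gripper_force": force on a finger pad.
Only numpy, scipy, OpenCV 4.12 (cv2) and the standard library are available. Lean on these libraries where they do the work, as an engineer would, in place of code of your own. Each camera call takes 0.05 s, during which the arm holds its last target. There are 200 camera calls.

TASK

Change the batch in the burn-in tester: bring its load fader right down to zero, then pull the drawer wide open, move every finished module (black with orange top) to the red tray and put every waiting module (aluminium with blue top) flat into a drawer bay of its own, lying lengthwise. Push the drawer fully shut, and only then slide the fader up so that its white line is level with the green mark. Leave the multimeter, screwdriver, tape and blue parts bin alone.

Things in the scene. Friction and masses are not known exactly. Their poses are not given: they have to be found in the camera images.
- fader (a joint): travel of the fader grip in m: 0 = zero (red end line, the end of the track nearest the robot), 0.14 = full, growing along fader_box's +x; rubs with about 1.5 N and stays where it is left
- fader_top (a point): centre of the top of the fader grip, a black block 22 long (along the track) x 32 wide x 40 tall with a white line across its top; its top is 70 above the bench; its axes are fader_box's axes
- fader_box: fixed grey load control box, 250 (own x, the track's direction) x 100 x 30 tall; origin at the centre of its underside; the grip runs along its x, on y = 0, from x = -70 (zero) to x = +70
- mark: fixed flat green mark clip lying on the control box's top beside the track, 4 thick; origin at its centre, own x along the track; the fader is set when the white line (fader_top) is level with it, that is, at the same x along the track
- drawer (a joint): how far the tester's drawer is pulled out, in m: 0 = shut, 0.185 = fully out, sliding along the tester's -x (towards the robot); rubs with about 2 N and stays where it is left
- drawer_handle (a point): middle of the drawer's handle, a horizontal dark steel bar 130 long (along the tester's y), 12 x 12 thick, 72 above the bench, standing 39 clear of the drawer front; moves with the drawer; axes are the tester's axes
- tester: fixed white burn-in tester, 260 deep (own x) x 296 wide x 112 tall; origin at bench level under the middle of its front face (x = 0; the case reaches back to x = 260). Its drawer front is 88 tall (14 to 102 above the bench), 12 thick, and stands just before that face
- bay0 (a point): floor centre of the drawer's right bay (seen from the robot), 19 above the bench; moves with the drawer; axes are the tester's axes. A bay is 155 long (x) x 82 wide (y) inside, bays 88 apart; dividers between the bays are 20 high, 6 thick, side and back walls 30 high; one module per bay, lying along x
- bay1 (a point): floor centre of the drawer's middle bay (seen from the robot), 19 above the bench; moves with the drawer; axes are the tester's axes. A bay is 155 long (x) x 82 wide (y) inside, bays 88 apart; dividers between the bays are 20 high, 6 thick, side and back walls 30 high; one module per bay, lying along x
- bay2 (a point): floor centre of the drawer's left bay (seen from the robot), 19 above the bench; moves with the drawer; axes are the tester's axes. A bay is 155 long (x) x 82 wide (y) inside, bays 88 apart; dividers between the bays are 20 high, 6 thick, side and back walls 30 high; one module per bay, lying along x
- tray: fixed red open tray for finished modules, 250 (own x) x 110 x 24 tall, walls and floor 4 thick; origin at the centre of its underside; two modules fit end to end along x
- tray_in (a point): centre of the tray's inner floor, 4 above the bench; axes are the tray's
- done0: finished module, a box 100 long (own x) x 46 wide (own y) x 56 tall; origin at the centre of its underside; mass about 0.3 kg; grasp it across the 46 mm width; black with an orange top; stands in bay0 of the shut drawer at the start; 1 or 2 of the three are there, the others are absent
- done1: finished module, a box 100 long (own x) x 46 wide (own y) x 56 tall; origin at the centre of its underside; mass about 0.3 kg; grasp it across the 46 mm width; black with an orange top; stands in bay1 of the shut drawer at the start; 1 or 2 of the three are there, the others are absent
- done2: finished module, a box 100 long (own x) x 46 wide (own y) x 56 tall; origin at the centre of its underside; mass about 0.3 kg; grasp it across the 46 mm width; black with an orange top; stands in bay2 of the shut drawer at the start; 1 or 2 of the three are there, the others are absent
- new0: waiting module, a box 100 long (own x) x 46 wide (own y) x 56 tall; origin at the centre of its underside; mass about 0.3 kg; grasp it across the 46 mm width; aluminium with a blue top; stands on the bench to the robot's left at the start; 2 or 3 of the three are there
- new1: waiting module, a box 100 long (own x) x 46 wide (own y) x 56 tall; origin at the centre of its underside; mass about 0.3 kg; grasp it across the 46 mm width; aluminium with a blue top; stands on the bench to the robot's left at the start; 2 or 3 of the three are there
- new2: waiting module, a box 100 long (own x) x 46 wide (own y) x 56 tall; origin at the centre of its underside; mass about 0.3 kg; grasp it across the 46 mm width; aluminium with a blue top; stands on the bench to the robot's left at the start; 2 or 3 of the three are there
- meter: bystander: yellow hand-held multimeter 150 x 75 x 35 lying on the bench; origin at the centre of its underside
- driver: bystander: screwdriver 200 long, red handle, lying on the bench; origin under its middle
- tape: bystander: roll of amber tape, 100 across, 25 high, lying flat; origin at the centre of its underside
- parts_bin: bystander: blue open parts bin 160 x 110 x 70; origin at the centre of its underside

How it is judged:
On the way, in this order (a step that is already met when the one before it is completed fails the run):
1. the fader is at zero (within 8 mm) with the drawer still shut (value of joint fader below 0.008 m and value of joint drawer below 0.02 m), for 0.2 s.
2. the drawer is pulled out at least 120 mm with the fader at zero (value of joint fader below 0.008 m and value of joint drawer above 0.12 m), for 0.2 s.
3. the modules are exchanged and the drawer is shut (within 6 mm), the fader still at zero (((x of new0 in the frame of bay0 between -0.035 and 0.035 m and y of new0 in the frame of bay0 between -0.025 and 0.025 m and z of new0 in the frame of bay0 between -0.006 and 0.008 m) or (x of new0 in the frame of bay1 between -0.035 and 0.035 m and y of new0 in the frame of bay1 between -0.025 and 0.025 m and z of new0 in the frame of bay1 between -0.006 and 0.008 m) or (x of new0 in the frame of bay2 between -0.035 and 0.035 m and y of new0 in the frame of bay2 between -0.025 and 0.025 m and z of new0 in the frame of bay2 between -0.006 and 0.008 m)) and ((x of new1 in the frame of bay0 between -0.035 and 0.035 m and y of new1 in the frame of bay0 between -0.025 and 0.025 m and z of new1 in the frame of bay0 between -0.006 and 0.008 m) or (x of new1 in the frame of bay1 between -0.035 and 0.035 m and y of new1 in the frame of bay1 between -0.025 and 0.025 m and z of new1 in the frame of bay1 between -0.006 and 0.008 m) or (x of new1 in the frame of bay2 between -0.035 and 0.035 m and y of new1 in the frame of bay2 between -0.025 and 0.025 m and z of new1 in the frame of bay2 between -0.006 and 0.008 m)) and ((x of new2 in the frame of bay0 between -0.035 and 0.035 m and y of new2 in the frame of bay0 between -0.025 and 0.025 m and z of new2 in the frame of bay0 between -0.006 and 0.008 m) or (x of new2 in the frame of bay1 between -0.035 and 0.035 m and y of new2 in the frame of bay1 between -0.025 and 0.025 m and z of new2 in the frame of bay1 between -0.006 and 0.008 m) or (x of new2 in the frame of bay2 between -0.035 and 0.035 m and y of new2 in the frame of bay2 between -0.025 and 0.025 m and z of new2 in the frame of bay2 between -0.006 and 0.008 m)) and x of done0 in the frame of tray_in between -0.1 and 0.1 m and y of done0 in the frame of tray_in between -0.04 and 0.04 m and z of done0 in the frame of tray_in between -0.006 and 0.008 m and x of done1 in the frame of tray_in between -0.1 and 0.1 m and y of done1 in the frame of tray_in between -0.04 and 0.04 m and z of done1 in the frame of tray_in between -0.006 and 0.008 m and x of done2 in the frame of tray_in between -0.1 and 0.1 m and y of done2 in the frame of tray_in between -0.04 and 0.04 m and z of done2 in the frame of tray_in between -0.006 and 0.008 m and angle between each of new0, new1, new2, done0, done1, done2's own z axis and vertical below 0.12 rad and value of joint drawer below 0.006 m and value of joint fader below 0.008 m), for 0.2 s.
At the end, for the whole second after the job is handed in: finished modules upright on the red tray's floor, waiting modules upright on bay floors (centre within 35 mm along, 25 mm across of the bay's), drawer shut within 6 mm, fader's white line within 6 mm of the green mark along the track, all at rest (((x of new0 in the frame of bay0 between -0.035 and 0.035 m and y of new0 in the frame of bay0 between -0.025 and 0.025 m and z of new0 in the frame of bay0 between -0.006 and 0.008 m) or (x of new0 in the frame of bay1 between -0.035 and 0.035 m and y of new0 in the frame of bay1 between -0.025 and 0.025 m and z of new0 in the frame of bay1 between -0.006 and 0.008 m) or (x of new0 in the frame of bay2 between -0.035 and 0.035 m and y of new0 in the frame of bay2 between -0.025 and 0.025 m and z of new0 in the frame of bay2 between -0.006 and 0.008 m)) and ((x of new1 in the frame of bay0 between -0.035 and 0.035 m and y of new1 in the frame of bay0 between -0.025 and 0.025 m and z of new1 in the frame of bay0 between -0.006 and 0.008 m) or (x of new1 in the frame of bay1 between -0.035 and 0.035 m and y of new1 in the frame of bay1 between -0.025 and 0.025 m and z of new1 in the frame of bay1 between -0.006 and 0.008 m) or (x of new1 in the frame of bay2 between -0.035 and 0.035 m and y of new1 in the frame of bay2 between -0.025 and 0.025 m and z of new1 in the frame of bay2 between -0.006 and 0.008 m)) and ((x of new2 in the frame of bay0 between -0.035 and 0.035 m and y of new2 in the frame of bay0 between -0.025 and 0.025 m and z of new2 in the frame of bay0 between -0.006 and 0.008 m) or (x of new2 in the frame of bay1 between -0.035 and 0.035 m and y of new2 in the frame of bay1 between -0.025 and 0.025 m and z of new2 in the frame of bay1 between -0.006 and 0.008 m) or (x of new2 in the frame of bay2 between -0.035 and 0.035 m and y of new2 in the frame of bay2 between -0.025 and 0.025 m and z of new2 in the frame of bay2 between -0.006 and 0.008 m)) and x of done0 in the frame of tray_in between -0.1 and 0.1 m and y of done0 in the frame of tray_in between -0.04 and 0.04 m and z of done0 in the frame of tray_in between -0.006 and 0.008 m and x of done1 in the frame of tray_in between -0.1 and 0.1 m and y of done1 in the frame of tray_in between -0.04 and 0.04 m and z of done1 in the frame of tray_in between -0.006 and 0.008 m and x of done2 in the frame of tray_in between -0.1 and 0.1 m and y of done2 in the frame of tray_in between -0.04 and 0.04 m and z of done2 in the frame of tray_in between -0.006 and 0.008 m and angle between each of new0, new1, new2, done0, done1, done2's own z axis and vertical below 0.12 rad and linear speed of each of new0, new1, new2, done0, done1, done2 below 0.02 m/s and value of joint drawer below 0.006 m and x of fader_top in the frame of mark between -0.006 and 0.006 m and velocity of joint fader below 0.01 m/s); the robot touches nothing.
It fails at once if the drawer is out by more than 30 mm while the fader is above zero by more than 20 mm (value of joint drawer above 0.03 m and value of joint fader above 0.02 m).
It fails at once if the multimeter, screwdriver, tape or parts bin is moved more than 30 mm (distance of any of meter, driver, tape, parts_bin from where it was at the start of the episode above 0.03 m).
Of done0, done1, done2 only 1 to 2 are there at a start; the rules pass over those that are not, and their reading is None.
Of new0, new1, new2 only 2 to 3 are there at a start; the rules pass over those that are not, and their reading is None.
At some moment in a run one of new0, new1, new2 may be knocked a few centimetres aside while the robot is not near it.
It also fails if it takes over 210 s, if anything falls off the work surface, if the arm or the gripper's body presses on something with over 40 N, if the wrist force passes 120 N, or if a joint passes its speed limit or range.

## Working session

There is one attempt and no reset: what is moved stays moved. The work goes in short steps, Python scripts to look and compute and a tool call to move; the robot and the scene stay as the last step left them, time stands still between calls to the robot, and variables do not carry over. Pictures are saved under pics/ and viewed, at most 14 in all, crops included, and the job is handed in when it is done.

Besides the shell and the picture viewer there is one more tool, called after ">>>" as a command line: name --argument value ..., lists and objects as JSON in quotes. servo_tool: Moves the arm, as the interface text tells. Shift numbers are shares of 0.1 m and turn numbers shares of pi/4 rad, none past 1 either way. Its arguments: {"type":"object","properties":{"deltas":{"type":"array","items":{"type":"object","properties":{"offset":{"type":"array","items":{"type":"number","minimum":-1,"maximum":1}},"roll":{"type":"number","minimum":-1,"maximum":1}}}},"fingers":{"type":"number"}},"required":["deltas"]}

```bash
mkdir -p pics; cat > h.py <<'E'
import numpy as np, cv2
from workcell import robot, viewer
from scipy.spatial.transform import Rotation as R
def cam(n, save=None):
    c=viewer.read_camera(n)
    if save: cv2.imwrite('pics/'+save, c['pixels'][:,:,::-1])
    return c
def ray(c,uv,z):
    K=c['camera_matrix'];T=c['T']
    p=np.linalg.inv(K)@np.array([uv[0],uv[1],1.]); d=T[:3,:3]@np.array([p[0],-p[1],-p[2]])
    o=T[:3,3]; return o+d*(z-o[2])/d[2]
def proj(c,P):
    T=c['T'];q=T[:3,:3].T@(np.array(P)-T[:3,3]); q=c['camera_matrix']@np.array([q[0],-q[1],-q[2]]); return q[:2]/q[2]
E
python3 - <<'E'
from h import *
for n in('scene','top'):
    c=cam(n,n+'0.png'); print(n,c['camera_matrix'].round(1).tolist(),c['T'].round(3).tolist(), [k for k in c])
s=robot.read_state(); print(s['t'],s['tcp_pos'],s['orientation'],R.from_rotvec(s['orientation']).as_matrix().round(3),s['gripper_width'])
E
```

```text
scene [[455.6, 0.0, 279.6], [0.0, 455.6, 203.5], [0.0, 0.0, 1.0]] [[-0.869, -0.386, 0.31, 0.972], [0.495, -0.683, 0.537, 0.62], [0.005, 0.62, 0.784, 1.057], [0.0, 0.0, 0.0, 1.0]] ['pixels', 'camera_matrix', 'T']
top [[525.1, 0.0, 279.8], [0.0, 525.1, 209.7], [0.0, 0.0, 1.0]] [[0.031, 0.998, -0.06, 0.494], [-1.0, 0.031, 0.005, -0.04], [0.007, 0.06, 0.998, 1.455], [0.0, 0.0, 0.0, 1.0]] ['pixels', 'camera_matrix', 'T']
0.1 [0.28697165 0.58242736 0.21760808] [-0.71266673 -3.05918605  0.0035583 ] [[-0.897  0.442 -0.001]
 [ 0.442  0.897 -0.002]
 [-0.    -0.002 -1.   ]] 0.09300302302713419
```

View pics/top0.png

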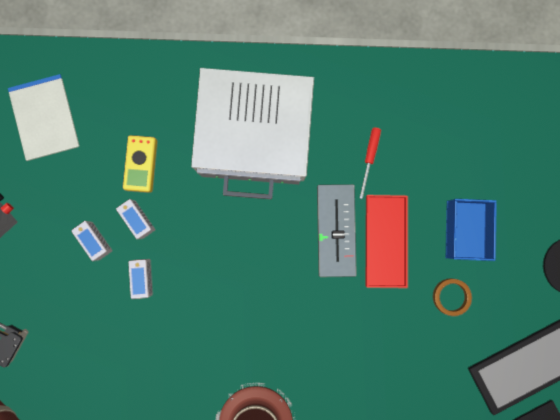

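View pics/scene0.png

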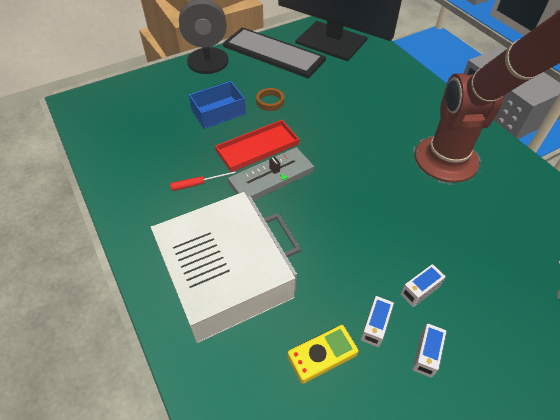

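The top view shows the tester at about (253,123) with its handle at (248,187), the control box at (337,230) with the grip at (338,235) and the green mark at (323,237). The red tray is at (387,241) and three waiting modules are at (90,240), (134,219) and (140,279). The scene view agrees. Next I'll measure these.

```bash
cat >> h.py <<'E'
def rects(c,mask,z,amin=30):
    out=[]
    for k in cv2.findContours(mask.astype(np.uint8),cv2.RETR_EXTERNAL,cv2.CHAIN_APPROX_NONE)[0]:
        if cv2.contourArea(k)<amin: continue
        P=np.array([ray(c,p,z)[:2] for p in k[:,0].astype(float)])*1000
        (x,y),(w,h),a=cv2.minAreaRect(P.astype(np.float32))
        if w<h: w,h,a=h,w,a+90
        out.append((round(x,1),round(y,1),round(w,1),round(h,1),round((a+90)%180-90,1),k[:,0].mean(0).round(0).tolist()))
    return out
def masks(c):
    hsv=cv2.cvtColor(c['pixels'],cv2.COLOR_RGB2HSV).astype(int);H,S,V=hsv[...,0],hsv[...,1],hsv[...,2]
    return H,S,V
E
python3 - <<'E'
from h import *
for n in('top','scene'):
    c=cam(n);H,S,V=masks(c)
    print(n)
    print('blue',rects(c,(H>103)&(H<125)&(S>120)&(V>80),.056))
    print('green',rects(c,(H>45)&(H<75)&(S>150)&(V>140),.034,5))
    print('red',rects(c,((H<5)|(H>174))&(S>180)&(V>110),.024,200))
    if n=='top':
        print('grey box',rects(c,(H>90)&(H<125)&(S>15)&(S<90)&(V>70)&(V<150),.030,500))
        print('white',rects(c,(S<25)&(V>185),.112,2000))
        print('dark',rects(c,(V<85)&(S<90),.072,60))
        np.set_printoptions(linewidth=250)
        print(c['pixels'][222:250,325:352].sum(2)//3)
    for P in([.56,-.26,.07],[.7,.0,.112]): print(proj(c,P))
E
```

```text
top
blue [(378.0, 321.8, 63.5, 28.2, 6.5, [138.0, 281.0]), (476.1, 455.4, 65.3, 28.8, 37.6, [89.0, 242.0]), (537.8, 339.9, 65.4, 28.5, 36.1, [134.0, 220.0]), (541.9, -557.8, 160.0, 130.9, 0.4, [471.0, 229.0]), (900.4, 626.2, 143.5, 9.6, -72.8, [34.0, 83.0])]
green []
red [(503.8, -340.3, 243.6, 106.9, 0.9, [390.0, 236.0]), (765.9, -297.1, 95.3, 21.7, -11.7, [372.0, 147.0])]
grey box []
white [(790.1, 570.1, 183.6, 138.4, 17.2, [43.0, 119.0]), (799.2, 31.0, 294.0, 262.4, 87.2, [252.0, 122.0])]
dark [(78.3, -729.3, 112.0, 45.6, -88.4, [540.0, 414.0]), (202.3, 637.4, 102.0, 56.8, 3.6, [9.0, 344.0]), (186.1, -699.1, 269.7, 134.7, -61.1, [514.0, 371.0]), (452.6, -766.2, 128.5, 39.6, -0.1, [554.0, 265.0]), (520.1, 664.8, 68.3, 41.8, 3.6, [5.0, 222.0]), (704.1, 330.5, 30.3, 28.0, 47.0, [139.0, 157.0])]
[[152 152 152 151 151 150 149 149 150 147 109  65  61 114 141 147 148 148 147 146 146 147 147 148 146 146 145]
 [151 152 152 151 151 150 149 149 150 147 110  64  61 113 140 147 147 147 147 146 147 148 149 148 146 146 145]
 [151 151 151 151 151 150 150 150 150 146 109  64  62 114 141 147 147 1
[... 2766 characters left out ...]
150 151 151 152 158 172 178 179 178 162 153 152]]
[360.10185581 218.50590436]
[263.05858869 160.39313502]
scene
blue [(473.9, 453.9, 69.0, 33.1, 37.3, [433.0, 343.0]), (535.6, 338.4, 69.2, 32.7, 36.7, [379.0, 314.0]), (375.8, 320.3, 66.6, 32.7, 6.6, [426.0, 279.0]), (-253.3, 85.4, 92.6, 32.9, 14.2, [528.0, 137.0]), (-313.6, 133.3, 212.8, 49.1, 21.8, [551.0, 139.0]), (545.0, -544.5, 184.4, 182.2, 89.2, [217.0, 104.0]), (-329.5, -403.3, 300.4, 237.4, -89.9, [439.0, 51.0]), (-704.2, -501.8, 365.9, 178.9, -90.0, [486.0, 16.0])]
green [(506.4, -165.3, 21.3, 16.3, 70.9, [283.0, 176.0])]
red [(503.6, -333.6, 252.3, 128.1, 0.9, [257.0, 145.0])]
[252.38540174 154.3716616 ]
[250.149298   226.03969313]
```

```bash
python3 -c "
import cv2
a=cv2.imread('pics/top0.png')
cv2.imwrite('pics/crop1.png',cv2.resize(a[155:295,190:370],None,fx=4.2,fy=4.2,interpolation=cv2.INTER_NEAREST))"
```

```text
(no output)
```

View pics/crop1.png

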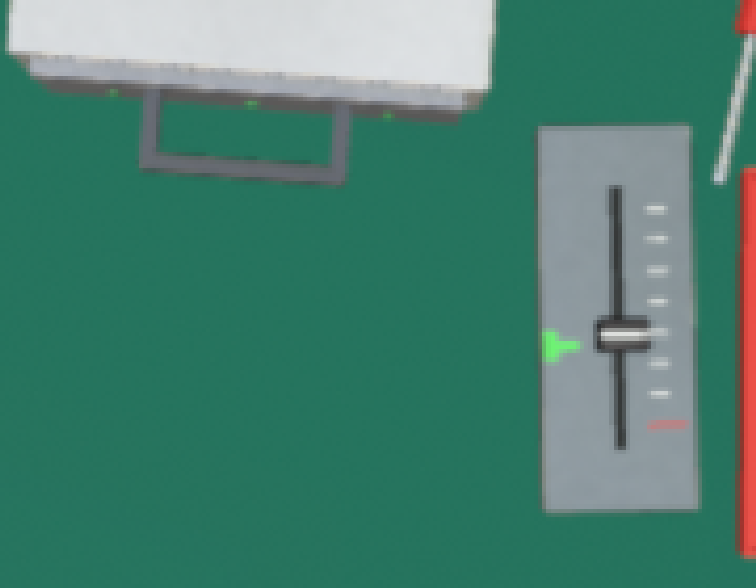

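The crop shows the box corners at (538,126), (690,126), (699,510) and (543,512), the handle bar centre at about (242,170), and the grip's white line at (622,335). The green tip is level with y≈345, just below the line.

```bash
python3 - <<'E'
from h import *
c=cam('top'); s2=cam('scene')
f=lambda u,v,z: (ray(c,(u/4.2-.5+190,v/4.2-.5+155),z)*1000).round(1)[:2]
for n,u,v,z in [('b',538,126,.03),('b',690,126,.03),('b',699,510,.03),('b',543,512,.03),('slot top',615,185,.03),('slot bot',620,450,.03),('green L',545,346,.034),('gtip',580,345,.034),('line L',602,335,.07),('line R',648,335,.07),
 ('hl',141,163,.078),('hr',344,177,.078),('redline',668,425,.03)]: print(n,f(u,v,z))
x=c['pixels'].astype(int); 
for cc,q in((c,'top'),(s2,'scene')):
    H,S,V=masks(cc)
    g=(H>45)&(H<75)&(S>120)&(V>170)
    k=rects(cc,g,.034,3); print('green',q,k)
    m=(S<70)&(V>150)|((H>100)&(H<125)&(S>100)&(V>100))
    m=cv2.morphologyEx(m.astype(np.uint8),cv2.MORPH_CLOSE,np.ones((3,3)))
    print('mod',[r for r in rects(cc,m,.056,100) if 50<r[2]<140 and r[3]<90])
H,S,V=masks(c)
for r in rects(c,(S<30)&(V>185),.112,5000): print(r)
k=max(cv2.findContours(((S<30)&(V>185)).astype(np.uint8)[:, 150:350],cv2.RETR_EXTERNAL,cv2.CHAIN_APPROX_NONE)[0],key=cv2.contourArea)
a=cv2.approxPolyDP(k,8,True)[:,0]+[150,0]; print([ (p.tolist(),(ray(c,p.astype(float),.112)*1000).round(0)[:2].tolist()) for p in a])
E
```

```text
b [ 651.1 -148.4]
b [ 654.2 -247.1]
b [ 406.4 -258.4]
b [ 402.1 -158.1]
slot top [ 614.3 -199.3]
slot bot [ 443.3 -206.7]
green L [ 508.6 -156.3]
gtip [ 509.9 -178.8]
line L [ 516.2 -189. ]
line R [ 517.1 -217.8]
hl [614.7 103.2]
hr [609.9 -24.1]
redline [ 460.2 -237.2]
green top [(509.9, -165.0, 19.0, 13.5, -88.2, [322.0, 237.0])]
mod [(382.8, 321.6, 100.9, 47.1, 6.4, [138.0, 279.0]), (479.9, 457.9, 101.1, 47.0, 37.5, [88.0, 240.0]), (541.5, 342.3, 101.2, 47.0, 36.8, [133.0, 219.0])]
green scene [(505.3, -168.5, 21.4, 16.3, 70.9, [283.0, 176.0])]
mod [(479.5, 457.6, 99.5, 45.4, 37.3, [432.0, 347.0]), (542.6, 343.2, 103.0, 45.2, 36.7, [379.0, 317.0]), (393.8, 324.7, 123.3, 51.3, 9.9, [424.0, 284.0]), (-254.4, 94.9, 89.5, 34.6, 0.7, [528.0, 137.0])]
(799.2, 31.0, 294.0, 262.4, 87.2, [252.0, 122.0])
[([201, 68], [937.0, 169.0]), ([192, 166], [680.0, 182.0]), ([305, 175], [666.0, -109.0]), ([312, 77], [923.0, -120.0])]
```

```bash
python3 -c "
import cv2
a=cv2.imread('pics/top0.png');b=cv2.imread('pics/scene0.png')
import numpy as np
z=lambda i:cv2.resize(i,None,fx=4,fy=4,interpolation=cv2.INTER_NEAREST)
cv2.imwrite('pics/crop2.png',np.hstack([z(a[190:310,65:165]),z(b[255:375,360:450])]))"
```

```text
(no output)
```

View pics/crop2.png

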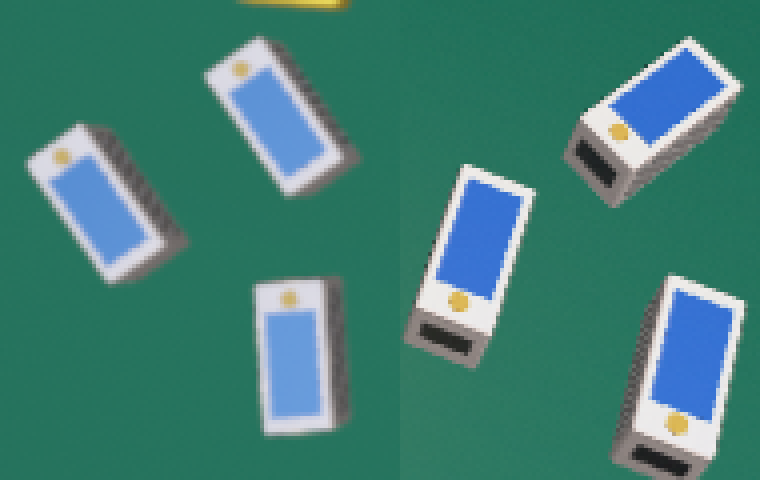

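```bash
cat > plan.py <<'E'
# usage: plan.py "x,y,z,yaw" ...  (mm, deg; yaw = heading of tool x); prints chunks: offset, roll, rows
import sys
from h import *
s=robot.read_state(); p=np.array(s['tcp_pos'])*1000; M=R.from_rotvec(s['orientation']).as_matrix()
psi=np.degrees(np.arctan2(M[1,0],M[0,0])); print('t',s['t'],'now',p.round(1),round(psi,2),'grip',round(s['gripper_width']*1000,1),'F',np.round(s['contact_force'],1), 'tilt z',M[:,2].round(3))
for a in sys.argv[1:]:
    *t,y=map(float,a.split(',')); t=np.array(t)
    dy=(y-psi+180)%360-180
    print('->',a)
    n=1
    for n in range(1,20):
        pp,ps,out=p.copy(),psi,[]
        for i in range(n):
            q=np.radians(ps);A=np.array([[np.cos(q),np.sin(q),0],[np.sin(q),-np.cos(q),0],[0,0,-1]])
            o=(A.T@((t-pp)/(n-i)))/100; o=o.round(3); r=round(-dy/n/45,3)
            rows=int(max(np.ceil(np.linalg.norm(o)*2),np.ceil(abs(r)*45/8.59)))+1
            out.append((o.tolist(),r,rows)); pp=pp+A@o*100; ps=ps-r*45
        if all(max(map(abs,o))<=1 and abs(r)<=1 for o,r,_ in out): break
    for o in out: print('  ',*o)
    p,psi=pp,ps
E
python3 plan.py "516,-204,220,92.4" "516,-204,110,92.4"
```

```text
t 0.3 now [287.2 582.8 218.2] 153.77 grip 92.9 F [-0.6 -0.5  0.9] tilt z [-0.    -0.001 -1.   ]
-> 516,-204,220,92.4
   [-0.614, -0.672, -0.002] 0.152 3
   [-0.69, -0.594, -0.002] 0.152 3
   [-0.756, -0.507, -0.002] 0.152 3
   [-0.811, -0.414, -0.002] 0.152 3
   [-0.855, -0.314, -0.002] 0.152 3
   [-0.886, -0.21, -0.002] 0.152 3
   [-0.905, -0.104, -0.002] 0.152 3
   [-0.91, 0.005, -0.002] 0.152 3
   [-0.903, 0.113, -0.002] 0.152 3
-> 516,-204,110,92.4
   [-0.0, 0.0, 0.55] -0.002 3
   [-0.0, 0.0, 0.55] -0.002 3
```

>>> servo_tool --deltas '[{"offset":[-0.61,-0.67,0],"roll":0.15},{"offset":[-0.61,-0.67,0],"roll":0.15},{"offset":[-0.61,-0.67,0],"roll":0.15}]'

```text
t: 0.6
tcp_pos: [0.3162, 0.4892, 0.2187]
orientation: [0.904, 3.005, -0.008]
contact_force: [0.8, 0.4, -0.2]
gripper_width: 0.093
gripper_force: 0.0
```

>>> servo_tool --deltas '[{"offset":[-0.69,-0.59,0],"roll":0.15},{"offset":[-0.69,-0.59,0],"roll":0.15},{"offset":[-0.69,-0.59,0],"roll":0.15}]'

```text
t: 0.9
tcp_pos: [0.3411, 0.4029, 0.2189]
orientation: [1.08, 2.947, -0.006]
contact_force: [-0.1, -0.0, 0.7]
gripper_width: 0.0926
gripper_force: 0.0
```

>>> servo_tool --deltas '[{"offset":[-0.76,-0.51,0],"roll":0.15},{"offset":[-0.76,-0.51,0],"roll":0.15},{"offset":[-0.76,-0.51,0],"roll":0.15}]'

```text
t: 1.2
tcp_pos: [0.3663, 0.3158, 0.219]
orientation: [1.251, 2.879, -0.004]
contact_force: [-0.1, 0.1, 0.2]
gripper_width: 0.0927
gripper_force: 0.0
```

>>> servo_tool --deltas '[{"offset":[-0.81,-0.41,0],"roll":0.15},{"offset":[-0.81,-0.41,0],"roll":0.15},{"offset":[-0.81,-0.41,0],"roll":0.15}]'

```text
t: 1.5
tcp_pos: [0.392, 0.2296, 0.219]
orientation: [1.418, 2.801, -0.002]
contact_force: [-0.3, 0.5, -0.6]
gripper_width: 0.0931
gripper_force: 0.0
```

```bash
python3 plan.py "516.5,-204,220,92.4" "516.5,-204,110,92.4" "516.5,-204,46,92.4"
```

```text
t 1.5 now [392.  229.6 219. ] 126.28 grip 93.1 F [-0.3  0.5 -0.6] tilt z [ 0.001 -0.002 -1.   ]
-> 516.5,-204,220,92.4
   [-0.846, -0.313, -0.002] 0.151 3
   [-0.878, -0.21, -0.002] 0.151 3
   [-0.896, -0.105, -0.002] 0.151 3
   [-0.902, 0.002, -0.002] 0.151 3
   [-0.896, 0.109, -0.002] 0.151 3
-> 516.5,-204,110,92.4
   [-0.0, -0.0, 0.55] -0.001 3
   [-0.0, -0.0, 0.55] -0.001 3
-> 516.5,-204,46,92.4
   [-0.0, -0.0, 0.64] -0.0 3
```

>>> servo_tool --deltas '[{"offset":[-0.85,-0.31,0],"roll":0.15},{"offset":[-0.85,-0.31,0],"roll":0.15},{"offset":[-0.85,-0.31,0],"roll":0.15}]'

```text
t: 1.8
tcp_pos: [0.4181, 0.1435, 0.2191]
orientation: [1.58, 2.712, -0.001]
contact_force: [0.1, 0.8, 0.6]
gripper_width: 0.0932
gripper_force: 0.0
```

>>> servo_tool --deltas '[{"offset":[-0.88,-0.21,0],"roll":0.15},{"offset":[-0.88,-0.21,0],"roll":0.15},{"offset":[-0.88,-0.21,0],"roll":0.15}]'

```text
t: 2.1
tcp_pos: [0.4441, 0.057, 0.2191]
orientation: [1.736, 2.614, -0.001]
contact_force: [0.4, 0.6, -0.3]
gripper_width: 0.0925
gripper_force: 0.0
```

>>> servo_tool --deltas '[{"offset":[-0.9,-0.1,0],"roll":0.15},{"offset":[-0.9,-0.1,0],"roll":0.15},{"offset":[-0.9,-0.1,0],"roll":0.15}]'

```text
t: 2.4
tcp_pos: [0.4705, -0.0297, 0.2191]
orientation: [1.886, 2.508, -0.001]
contact_force: [-0.1, 1.0, -0.6]
gripper_width: 0.0927
gripper_force: 0.0
```

>>> servo_tool --deltas '[{"offset":[-0.9,0,0],"roll":0.15},{"offset":[-0.9,0,0],"roll":0.15},{"offset":[-0.9,0,0],"roll":0.15}]'

```text
t: 2.7
tcp_pos: [0.4958, -0.1159, 0.2189]
orientation: [2.029, 2.394, -0.002]
contact_force: [0.0, -0.2, 0.2]
gripper_width: 0.0929
gripper_force: 0.0
```

>>> servo_tool --deltas '[{"offset":[-0.9,0.11,0],"roll":0.15},{"offset":[-0.9,0.11,0],"roll":0.15},{"offset":[-0.9,0.11,0],"roll":0.15},{"offset":[-0.9,0.11,0],"roll":0.15}]'

```text
t: 3.1
tcp_pos: [0.521, -0.1967, 0.2181]
orientation: [-2.159, -2.28, -0.002]
contact_force: [0.3, 0.9, -0.8]
gripper_width: 0.093
gripper_force: 0.0
```

```bash
python3 plan.py "516.5,-204,120,92.4" "516.5,-204,46,92.4"
```

```text
t 3.1 now [ 521.  -196.7  218.1] 93.11 grip 93.0 F [ 0.3  0.9 -0.8] tilt z [-0.001  0.002 -1.   ]
-> 516.5,-204,120,92.4
   [-0.07, -0.049, 0.981] 0.016 3
-> 516.5,-204,46,92.4
   [-0.0, 0.0, 0.74] -0.0 3
```

>>> servo_tool --deltas '[{"offset":[-0.07,-0.05,0.98],"roll":0.016},{"offset":[-0.07,-0.05,0.98],"roll":0.016},{"offset":[-0.07,-0.05,0.98],"roll":0.016},{"offset":[-0.07,-0.05,0.98],"roll":0.016}]'

```text
t: 3.5
tcp_pos: [0.5161, -0.2036, 0.121]
orientation: [-2.172, -2.268, -0.001]
contact_force: [0.5, -0.7, 0.6]
gripper_width: 0.0932
gripper_force: 0.0
```

>>> servo_tool --deltas '[{"offset":[0,0,0.74]},{"offset":[0,0,0.74]},{"offset":[0,0,0.74]},{"offset":[0,0,0.74]}]'

```text
invalid input
```

>>> servo_tool --deltas '[{"offset":[0,0,0]},{"offset":[0,0,0]},{"offset":[0,0,0]},{"offset":[0,0,0]},{"offset":[0,0,0]},{"offset":[0,0,0]},{"offset":[0,0,0]}]' --fingers -1

```text
invalid input
```

```bash
python3 plan.py "460,-206.2,46,92.4"; python3 -c "
from h import *
c=cam('top','t1.png');cam('scene','s1.png')"
```

```text
t 3.5 now [ 516.1 -203.6  121. ] 92.47 grip 93.2 F [ 0.5 -0.7  0.6] tilt z [-0.001  0.002 -1.   ]
-> 460,-206.2,46,92.4
   [-0.001, -0.561, 0.75] 0.002 3
```

Each row needs a roll value, so I'll include it.

>>> servo_tool --deltas '[{"offset":[0,0,0.4],"roll":0},{"offset":[0,0,0.74],"roll":0},{"offset":[0,0,0.74],"roll":0},{"offset":[0,0,0.74],"roll":0}]'

```text
t: 4.0
tcp_pos: [0.5169, -0.2064, 0.0486]
orientation: [2.174, 2.264, 0.002]
contact_force: [-0.6, -0.2, 0.4]
gripper_width: 0.0929
gripper_force: 0.0
```

>>> servo_tool --deltas '[{"offset":[0,0,0],"roll":0},{"offset":[0,0,0],"roll":0},{"offset":[0,0,0],"roll":0},{"offset":[0,0,0],"roll":0},{"offset":[0,0,0],"roll":0},{"offset":[0,0,0],"roll":0},{"offset":[0,0,0],"roll":0}]' --fingers -1

```text
t: 4.7
tcp_pos: [0.5154, -0.2062, 0.0466]
orientation: [-2.176, -2.265, 0.0]
contact_force: [0.8, -0.3, -0.0]
gripper_width: 0.0415
gripper_force: 0.0
```

```bash
python3 plan.py "460,-206.2,46,92.4"
```

```text
t 4.7 now [ 515.4 -206.2   46.6] 92.3 grip 41.5 F [ 0.8 -0.3 -0. ] tilt z [-0.  0. -1.]
-> 460,-206.2,46,92.4
   [0.022, -0.553, 0.006] -0.002 3
```

>>> servo_tool --deltas '[{"offset":[0,0,0],"roll":0},{"offset":[0,0,0],"roll":0},{"offset":[0,0,0],"roll":0},{"offset":[0,0,0],"roll":0},{"offset":[0,0,0],"roll":0}]'

```text
t: 5.2
tcp_pos: [0.5158, -0.2062, 0.0466]
orientation: [2.176, 2.265, 0.0]
contact_force: [0.9, 1.2, -1.2]
gripper_width: 0.0216
gripper_force: 30.0
```

>>> servo_tool --deltas '[{"offset":[0.02,-0.12,0],"roll":0},{"offset":[0.02,-0.24,0],"roll":0},{"offset":[0.02,-0.36,0],"roll":0},{"offset":[0.02,-0.48,0],"roll":0},{"offset":[0.02,-0.55,0],"roll":0},{"offset":[0.02,-0.55,0],"roll":0},{"offset":[0.02,-0.55,0],"roll":0}]'

```text
t: 5.9
tcp_pos: [0.4588, -0.2085, 0.0466]
orientation: [2.178, 2.263, -0.004]
contact_force: [-0.0, -4.7, -4.5]
gripper_width: 0.022
gripper_force: 30.0
```

```bash
python3 plan.py "460,-206.2,46,92.4"; python3 -c "
from h import *
cam('scene','s2.png')"
```

```text
t 5.9 now [ 458.8 -208.5   46.6] 92.2 grip 22.0 F [-0.  -4.7 -4.5] tilt z [-0.001 -0.003 -1.   ]
-> 460,-206.2,46,92.4
   [0.023, 0.012, 0.006] -0.005 2
```

View pics/s2.png

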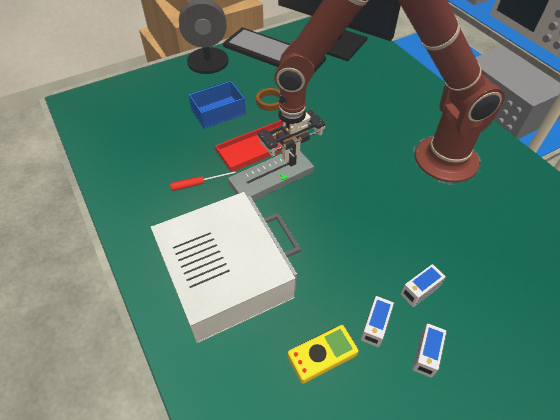

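The scene view shows the gripper holding the fader grip at the robot-side end of the track, around (290,155). I'll nudge it 3 mm to feel for the end stop, then release and go to the handle.

>>> servo_tool --deltas '[{"offset":[0,-0.03,0],"roll":0},{"offset":[0,-0.03,0],"roll":0},{"offset":[0,-0.03,0],"roll":0}]'

```text
t: 6.25
tcp_pos: [0.4587, -0.2085, 0.0466]
orientation: [2.174, 2.261, -0.0]
contact_force: [4.3, -5.5, -8.2]
gripper_width: 0.0219
gripper_force: 30.0
```

>>> servo_tool --deltas '[{"offset":[0,0,0],"roll":0},{"offset":[0,0,0],"roll":0},{"offset":[0,0,0],"roll":0},{"offset":[0,0,0],"roll":0},{"offset":[0,0,0],"roll":0}]' --fingers -0.1

```text
t: 6.75
tcp_pos: [0.4571, -0.2061, 0.0467]
orientation: [-2.176, -2.265, -0.0]
contact_force: [-0.4, -0.2, -0.2]
gripper_width: 0.0413
gripper_force: 0.0
```

```bash
python3 plan.py "458,-208,150,90" "470,39.8,150,87.2" "612.4,39.8,150,87.2" "612.4,39.8,53,87.2"
```

```text
t 6.75 now [ 457.1 -206.1   46.7] 92.31 grip 41.3 F [-0.4 -0.2 -0.2] tilt z [-0.     0.001 -1.   ]
-> 458,-208,150,90
   [-0.01, 0.004, -0.516] 0.026 3
   [-0.009, 0.004, -0.517] 0.026 3
-> 470,39.8,150,87.2
   [0.826, 0.04, 0.0] 0.021 3
   [0.827, 0.026, 0.0] 0.021 3
   [0.826, 0.012, 0.0] 0.021 3
-> 612.4,39.8,150,87.2
   [0.036, 0.711, 0.0] -0.001 3
   [0.035, 0.712, 0.0] -0.001 3
-> 612.4,39.8,53,87.2
   [-0.0, -0.0, 0.97] 0.001 3
```

The end stop is at x = 458.7 mm, so the fader is at zero. On to the handle.

>>> servo_tool --deltas '[{"offset":[0,0,-0.5],"roll":0},{"offset":[0,0,-1],"roll":0.05},{"offset":[0,0,-1],"roll":0.05},{"offset":[0,0,-1],"roll":0.05}]'

```text
t: 7.15
tcp_pos: [0.4578, -0.2064, 0.1478]
orientation: [2.218, 2.222, 0.002]
contact_force: [-0.7, 0.2, -0.1]
gripper_width: 0.0421
gripper_force: 0.0
```

>>> servo_tool --deltas '[{"offset":[0.5,0.03,0],"roll":0.02},{"offset":[0.83,0.04,0],"roll":0.02},{"offset":[0.83,0.04,0],"roll":0.02}]'

```text
t: 7.45
tcp_pos: [0.4601, -0.1171, 0.1447]
orientation: [-2.222, -2.21, 0.0]
contact_force: [-0.6, -0.3, -0.2]
gripper_width: 0.0418
gripper_force: 0.0
```

>>> servo_tool --deltas '[{"offset":[0.5,0.01,0],"roll":0.02},{"offset":[0.83,0.025,0],"roll":0.02},{"offset":[0.83,0.025,0],"roll":0.02}]'

```text
t: 7.75
tcp_pos: [0.464, -0.0353, 0.145]
orientation: [-2.242, -2.194, 0.002]
contact_force: [-0.1, -0.2, 0.5]
gripper_width: 0.0416
gripper_force: 0.0
```

>>> servo_tool --deltas '[{"offset":[0.5,0.01,0],"roll":0.02},{"offset":[0.83,0.01,0],"roll":0.02},{"offset":[0.83,0.01,0],"roll":0.02}]'

```text
t: 8.05
tcp_pos: [0.4678, 0.0468, 0.1452]
orientation: [-2.261, -2.176, 0.002]
contact_force: [0.2, -1.0, -0.6]
gripper_width: 0.0418
gripper_force: 0.0
```

>>> servo_tool --deltas '[{"offset":[0.02,0.4,0],"roll":0},{"offset":[0.04,0.71,0],"roll":0},{"offset":[0.04,0.71,0],"roll":0}]'

```text
t: 8.35
tcp_pos: [0.5433, 0.0408, 0.1459]
orientation: [2.271, 2.165, 0.001]
contact_force: [-1.0, -0.2, 0.4]
gripper_width: 0.0421
gripper_force: 0.0
```

>>> servo_tool --deltas '[{"offset":[0.02,0.4,0],"roll":0},{"offset":[0.04,0.71,0],"roll":0},{"offset":[0.04,0.71,0],"roll":0},{"offset":[0.04,0.71,0],"roll":0}]'

```text
t: 8.75
tcp_pos: [0.6095, 0.0418, 0.1454]
orientation: [-2.273, -2.166, 0.005]
contact_force: [1.0, 0.5, 0.9]
gripper_width: 0.0419
gripper_force: 0.0
```

```bash
python3 plan.py "612.4,39.8,120,87.2" "612.4,39.8,53,87.2"
```

```text
t 8.75 now [609.5  41.8 145.4] 87.23 grip 41.9 F [1.  0.5 0.9] tilt z [-0.003 -0.001 -1.   ]
-> 612.4,39.8,120,87.2
   [-0.019, 0.03, 0.254] 0.001 2
-> 612.4,39.8,53,87.2
   [0.0, 0.0, 0.67] -0.0 3
```

>>> servo_tool --deltas '[{"offset":[-0.02,0.02,0.25],"roll":0},{"offset":[-0.02,0.02,0.5],"roll":0},{"offset":[-0.02,0.02,0.75],"roll":0},{"offset":[-0.02,0.02,0.92],"roll":0},{"offset":[-0.02,0.02,0.92],"roll":0},{"offset":[-0.02,0.02,0.92],"roll":0}]'

```text
t: 9.35
tcp_pos: [0.6117, 0.041, 0.0549]
orientation: [-2.273, -2.168, 0.002]
contact_force: [0.3, 0.8, 0.9]
gripper_width: 0.0415
gripper_force: 0.0
```

>>> servo_tool --deltas '[{"offset":[0,0,0],"roll":0},{"offset":[0,0,0],"roll":0},{"offset":[0,0,0],"roll":0},{"offset":[0,0,0],"roll":0},{"offset":[0,0,0],"roll":0},{"offset":[0,0,0],"roll":0}]' --fingers -1

```text
t: 9.95
tcp_pos: [0.6133, 0.0418, 0.0552]
orientation: [2.272, 2.169, 0.002]
contact_force: [0.2, 1.0, 2.7]
gripper_width: 0.0113
gripper_force: 30.0
```

```bash
python3 plan.py "427,48.9,53,87.2"
```

```text
t 9.95 now [613.3  41.8  55.2] 87.35 grip 11.3 F [0.2 1.  2.7] tilt z [ 0.001  0.    -1.   ]
-> 427,48.9,53,87.2
   [-0.008, -0.932, 0.011] 0.002 3
   [-0.009, -0.933, 0.011] 0.002 3
```

>>> servo_tool --deltas '[{"offset":[0,-0.15,0],"roll":0},{"offset":[0,-0.35,0],"roll":0},{"offset":[0,-0.6,0],"roll":0},{"offset":[0,-0.8,0],"roll":0},{"offset":[0,-0.9,0],"roll":0},{"offset":[0,-0.9,0],"roll":0}]'

```text
t: 10.55
tcp_pos: [0.5211, 0.0464, 0.0551]
orientation: [-2.27, -2.168, 0.002]
contact_force: [-2.5, 1.7, 5.5]
gripper_width: 0.0115
gripper_force: 30.0
```

>>> servo_tool --deltas '[{"offset":[0,-0.2,0],"roll":0},{"offset":[0,-0.45,0],"roll":0},{"offset":[0,-0.7,0],"roll":0},{"offset":[0,-0.8,0],"roll":0},{"offset":[0,-0.88,0],"roll":0},{"offset":[0,-0.88,0],"roll":0},{"offset":[0,-0.88,0],"roll":0}]'

```text
t: 11.25
tcp_pos: [0.4345, 0.0506, 0.0551]
orientation: [-2.27, -2.169, 0.0]
contact_force: [-2.5, 3.3, 9.5]
gripper_width: 0.0117
gripper_force: 30.0
```

```bash
python3 plan.py
```

```text
t 11.25 now [434.5  50.6  55.1] 87.38 grip 11.7 F [-2.5  3.3  9.5] tilt z [-0.002  0.001 -1.   ]
```

>>> servo_tool --deltas '[{"offset":[0,0,0],"roll":0},{"offset":[0,0,0],"roll":0},{"offset":[0,0,0],"roll":0},{"offset":[0,0,0],"roll":0}]' --fingers 0

```text
t: 11.65
tcp_pos: [0.4347, 0.0496, 0.0543]
orientation: [-2.272, -2.169, 0.001]
contact_force: [-0.2, 0.1, -0.5]
gripper_width: 0.039
gripper_force: 0.0
```

>>> servo_tool --deltas '[{"offset":[0,0,-0.4],"roll":0},{"offset":[0,0,-0.9],"roll":0},{"offset":[0,0,-0.9],"roll":0},{"offset":[0,0,-0.9],"roll":0}]'

```text
t: 12.05
tcp_pos: [0.4352, 0.0502, 0.1453]
orientation: [2.271, 2.169, 0.003]
contact_force: [-0.4, -0.2, -1.3]
gripper_width: 0.0464
gripper_force: 0.0
```

```bash
python3 plan.py "500,-240,200,-2.8"; python3 -c "
from h import *
print(np.degrees(robot.read_state()['joint_positions']))"
```

```text
t 12.05 now [435.2  50.2 145.3] 87.38 grip 46.4 F [-0.4 -0.2 -1.3] tilt z [ 0.002  0.001 -1.   ]
-> 500,-240,200,-2.8
   [-0.956, 0.26, -0.182] 0.668 5
   [-0.698, 0.704, -0.182] 0.668 5
   [-0.251, 0.959, -0.183] 0.668 5
[-27.81234758  24.58730085  25.5320962  120.8781983  -17.04860112
  37.81256544   6.64147114]
```

>>> servo_tool --deltas '[{"offset":[-0.96,0.26,-0.18],"roll":0.67},{"offset":[-0.96,0.26,-0.18],"roll":0.67},{"offset":[-0.96,0.26,-0.18],"roll":0.67},{"offset":[-0.96,0.26,-0.18],"roll":0.67},{"offset":[-0.96,0.26,-0.18],"roll":0.67}]'

```text
t: 12.55
tcp_pos: [0.4551, -0.0474, 0.161]
orientation: [-2.758, -1.502, 0.006]
contact_force: [0.7, -0.5, 0.1]
gripper_width: 0.0466
gripper_force: 0.0
```

>>> servo_tool --deltas '[{"offset":[-0.7,0.7,-0.18],"roll":0.67},{"offset":[-0.7,0.7,-0.18],"roll":0.67},{"offset":[-0.7,0.7,-0.18],"roll":0.67},{"offset":[-0.7,0.7,-0.18],"roll":0.67},{"offset":[-0.7,0.7,-0.18],"roll":0.67}]'

```text
t: 13.05
tcp_pos: [0.4765, -0.1435, 0.1793]
orientation: [-3.053, -0.737, 0.005]
contact_force: [0.3, 0.0, 1.2]
gripper_width: 0.0466
gripper_force: 0.0
```

>>> servo_tool --deltas '[{"offset":[-0.25,0.96,-0.18],"roll":0.67},{"offset":[-0.25,0.96,-0.18],"roll":0.67},{"offset":[-0.25,0.96,-0.18],"roll":0.67},{"offset":[-0.25,0.96,-0.18],"roll":0.67},{"offset":[-0.25,0.96,-0.18],"roll":0.67}]' --fingers 0.5

```text
t: 13.55
tcp_pos: [0.4983, -0.2401, 0.1974]
orientation: [-3.14, 0.08, 0.004]
contact_force: [-0.6, -0.2, -0.1]
gripper_width: 0.07
gripper_force: 0.0
```

```bash
python3 plan.py; python3 -c "
from h import *
print(np.degrees(robot.read_state()['joint_positions']).round())
c=cam('top','t3.png');H,S,V=masks(c)
print(rects(c,(H>5)&(H<22)&(S>130)&(V>130),.075,100))
m=(S<70)&(V>150)|((H>100)&(H<125)&(S>100)&(V>100))
m=cv2.morphologyEx(m.astype(np.uint8),cv2.MORPH_CLOSE,np.ones((3,3)))
print('mod',[r for r in rects(c,m,.056,100) if 50<r[2]<140 and r[3]<90])
"
```

```text
t 13.55 now [ 498.3 -240.1  197.4] -2.92 grip 70.0 F [-0.6 -0.2 -0.1] tilt z [-0.003  0.001 -1.   ]
[ -8.  36.  52. 100. -32.  60. -37.]
[(362.2, -506.5, 93.1, 91.2, -44.0, [453.0, 297.0]), (557.6, -48.9, 69.5, 35.0, -1.8, [280.0, 217.0])]
mod [(240.9, 15.4, 101.8, 17.5, 42.2, [252.0, 337.0]), (304.3, -94.9, 130.0, 38.3, 35.3, [295.0, 314.0]), (382.9, 321.6, 100.7, 47.1, 6.4, [138.0, 279.0]), (479.9, 457.9, 101.1, 47.0, 37.5, [88.0, 240.0]), (541.5, 342.4, 101.1, 46.8, 36.8, [133.0, 219.0]), (1049.6, 701.2, 52.2, 29.7, 85.4, [9.0, 29.0])]
```

View pics/t3.png

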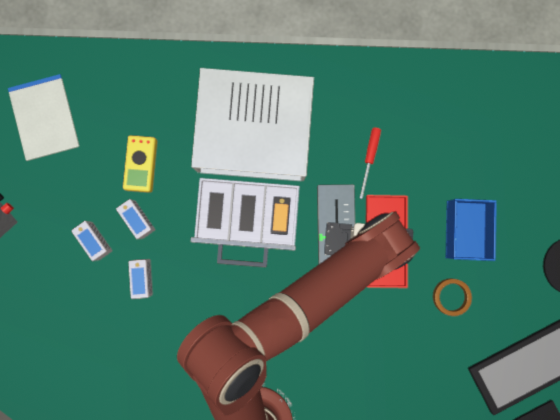

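One finished module is in the right bay at (281,214). The other two bays are empty, with dark floor pads at (215,211) and (247,213). I'll measure the bays and the black outline.

```bash
python3 -c "
from h import *
c=cam('top');H,S,V=masks(c)
m=np.zeros(V.shape,bool); m[170:245,190:305]=(V<110)[170:245,190:305]
print('dark z19',rects(c,m,.019,60)); print('dark z75',rects(c,m,.075,60))
m2=m.copy(); m2[170:245,190:305]|=((S>130)&(H>5)&(H<25))[170:245,190:305]
m2=cv2.morphologyEx(m2.astype(np.uint8),cv2.MORPH_CLOSE,np.ones((3,3)))
print('union z75',rects(c,m2,.075,60))
m3=np.zeros(V.shape,bool); m3[170:250,190:305]=((V>160)&(S<60))[170:250,190:305]
print('inner walls z49',rects(c,m3,.049,500))
# pure orange darker dot
a=cv2.imread('pics/t3.png'); cv2.imwrite('pics/crop3.png',cv2.resize(a[165:275,185:310],None,fx=5,fy=5,interpolation=cv2.INTER_NEAREST))
"
```

```text
dark z19 [(568.9, 41.9, 94.2, 34.1, -2.7, [247.0, 213.0]), (573.1, 129.6, 93.7, 34.5, -3.0, [215.0, 210.0])]
dark z75 [(565.9, 38.7, 90.5, 32.8, -2.7, [247.0, 213.0]), (570.0, 123.0, 90.1, 33.1, -3.0, [215.0, 210.0])]
union z75 [(561.6, -48.9, 96.3, 42.1, -3.0, [280.0, 215.0]), (565.9, 38.7, 90.5, 32.8, -2.7, [247.0, 213.0]), (570.0, 123.0, 90.1, 33.1, -3.0, [215.0, 210.0])]
inner walls z49 [(565.8, 45.5, 276.5, 171.2, 87.2, [246.0, 214.0]), (669.2, 28.9, 277.3, 27.1, -88.2, [254.0, 173.0])]
```

View pics/crop3.png

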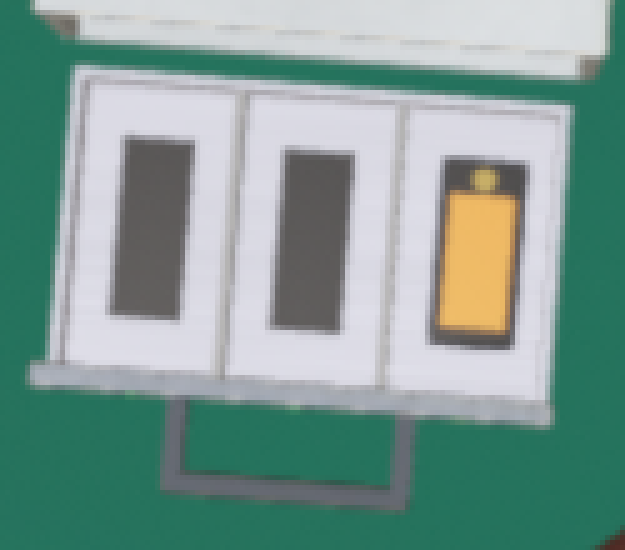

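The crop shows pads centred at about (152,228) and (313,241), and the module at about (480,252). Bay and module yaw is about -2.9°. Now I'll grasp the finished module.

```bash
python3 plan.py "561.6,-48.9,150,-3" "561.6,-48.9,55,-3"
```

```text
t 13.65 now [ 498.6 -239.7  197.8] -2.84 grip 69.3 F [0.1 0.5 0.3] tilt z [-0.002  0.001 -1.   ]
-> 561.6,-48.9,150,-3
   [0.268, -0.968, 0.239] 0.002 4
   [0.266, -0.969, 0.239] 0.002 4
-> 561.6,-48.9,55,-3
   [-0.0, -0.0, 0.95] -0.0 3
```

>>> servo_tool --deltas '[{"offset":[0.13,-0.48,0.12],"roll":0},{"offset":[0.27,-0.97,0.24],"roll":0.002},{"offset":[0.27,-0.97,0.24],"roll":0.002}]'

```text
t: 13.95
tcp_pos: [0.5328, -0.1354, 0.1716]
orientation: [-3.133, 0.062, 0.006]
contact_force: [-1.0, 0.3, -0.6]
gripper_width: 0.0697
gripper_force: 0.0
```

>>> servo_tool --deltas '[{"offset":[0.13,-0.48,0.12],"roll":0},{"offset":[0.27,-0.97,0.24],"roll":0.002},{"offset":[0.27,-0.97,0.24],"roll":0.002},{"offset":[0.27,-0.97,0.24],"roll":0.002}]'

```text
t: 14.35
tcp_pos: [0.5632, -0.0476, 0.1498]
orientation: [-3.14, 0.079, 0.003]
contact_force: [0.2, -0.6, -0.1]
gripper_width: 0.0696
gripper_force: 0.0
```

```bash
python3 plan.py "561.6,-48.9,55,-3"
```

```text
t 14.35 now [563.2 -47.6 149.8] -2.88 grip 69.6 F [ 0.2 -0.6 -0.1] tilt z [-0.002  0.001 -1.   ]
-> 561.6,-48.9,55,-3
   [-0.015, 0.014, 0.948] 0.003 3
```

>>> servo_tool --deltas '[{"offset":[-0.01,0.01,0.35],"roll":0},{"offset":[-0.01,0.01,0.7],"roll":0},{"offset":[-0.01,0.01,0.95],"roll":0},{"offset":[-0.01,0.01,0.95],"roll":0},{"offset":[-0.01,0.01,0.95],"roll":0}]'

```text
t: 14.85
tcp_pos: [0.5622, -0.053, 0.0566]
orientation: [3.139, -0.093, 0.001]
contact_force: [-0.1, -0.5, 0.3]
gripper_width: 0.0697
gripper_force: 0.0
```

>>> servo_tool --deltas '[{"offset":[0,0,0],"roll":0},{"offset":[0,0,0],"roll":0},{"offset":[0,0,0],"roll":0},{"offset":[0,0,0],"roll":0},{"offset":[0,0,0],"roll":0},{"offset":[0,0,0],"roll":0}]' --fingers -1

```text
t: 15.45
tcp_pos: [0.5628, -0.0503, 0.0565]
orientation: [-3.139, 0.089, -0.002]
contact_force: [-1.0, 3.0, 6.2]
gripper_width: 0.046
gripper_force: 30.0
```

>>> servo_tool --deltas '[{"offset":[0,0,-0.2],"roll":0},{"offset":[0,0,-0.5],"roll":0},{"offset":[0,0,-0.8],"roll":0},{"offset":[0,0,-0.95],"roll":0},{"offset":[0,0,-0.95],"roll":0}]'

```text
t: 15.95
tcp_pos: [0.5631, -0.0514, 0.152]
orientation: [3.14, -0.09, 0.005]
contact_force: [-0.1, 0.2, -3.7]
gripper_width: 0.0456
gripper_force: 30.0
```

```bash
python3 plan.py "480,-341,150,1" "480,-341,70,1" "480,-341,41,1"; python3 -c "
from h import *
c=cam('top');H,S,V=masks(c)
k=((H<5)|(H>174))&(S>150)&(V>90); k[:190]=0;k[290:]=0;k[:,:362]=0;k[:,412:]=0
print(rects(c,k,.024,200))
s=cam('scene')
"
```

```text
t 15.95 now [563.1 -51.4 152. ] -3.27 grip 45.6 F [-0.1  0.2 -3.7] tilt z [ 0.003 -0.001 -1.   ]
-> 480,-341,150,1
   [-0.222, 0.979, 0.007] -0.032 4
   [-0.246, 0.974, 0.007] -0.032 4
   [-0.27, 0.967, 0.006] -0.032 4
-> 480,-341,70,1
   [-0.0, 0.0, 0.8] 0.001 3
-> 480,-341,41,1
   [-0.0, 0.0, 0.29] 0.0 2
[(504.5, -339.0, 247.7, 109.6, 0.9, [386.0, 241.0])]
```

```bash
python3 plan.py "504,-340,150,0.9"
```

```text
t 16.05 now [561.3 -50.3 149.4] -3.25 grip 45.9 F [-0.6  1.1 -4. ] tilt z [-0.002  0.001 -1.   ]
-> 504,-340,150,0.9
   [-0.136, 0.975, -0.002] -0.031 3
   [-0.16, 0.971, -0.002] -0.031 3
   [-0.183, 0.968, -0.002] -0.031 3
```

>>> servo_tool --deltas '[{"offset":[-0.05,0.3,0],"roll":-0.01},{"offset":[-0.1,0.7,0],"roll":-0.03},{"offset":[-0.14,0.98,0],"roll":-0.03}]'

```text
t: 16.35
tcp_pos: [0.5408, -0.15, 0.1488]
orientation: [3.14, -0.055, -0.006]
contact_force: [0.4, -0.3, -2.4]
gripper_width: 0.0459
gripper_force: 30.0
```

>>> servo_tool --deltas '[{"offset":[-0.06,0.4,0],"roll":-0.01},{"offset":[-0.13,0.8,0],"roll":-0.03},{"offset":[-0.16,0.97,0],"roll":-0.03}]'

```text
t: 16.65
tcp_pos: [0.5202, -0.2491, 0.1492]
orientation: [3.139, -0.025, -0.006]
contact_force: [-0.9, -0.8, -3.2]
gripper_width: 0.0457
gripper_force: 30.0
```

>>> servo_tool --deltas '[{"offset":[-0.08,0.4,0],"roll":-0.01},{"offset":[-0.14,0.8,0],"roll":-0.03},{"offset":[-0.18,0.97,0],"roll":-0.03},{"offset":[-0.18,0.97,0],"roll":-0.03},{"offset":[-0.18,0.97,0],"roll":-0.03}]'

```text
t: 17.15
tcp_pos: [0.5039, -0.3397, 0.1487]
orientation: [-3.138, -0.021, 0.004]
contact_force: [-0.0, 1.3, -3.2]
gripper_width: 0.0457
gripper_force: 30.0
```

```bash
python3 plan.py "504,-340,70,0.9" "504,-340,43,0.9"
```

```text
t 17.15 now [ 503.9 -339.7  148.7] 0.75 grip 45.7 F [-0.   1.3 -3.2] tilt z [-0.002  0.004 -1.   ]
-> 504,-340,70,0.9
   [0.001, 0.003, 0.787] -0.003 3
-> 504,-340,43,0.9
   [-0.0, -0.0, 0.27] -0.0 2
```

>>> servo_tool --deltas '[{"offset":[0,0,0.3],"roll":0},{"offset":[0,0,0.6],"roll":0},{"offset":[0,0,0.8],"roll":0},{"offset":[0,0,0.95],"roll":0},{"offset":[0,0,0.95],"roll":0}]'

```text
t: 17.65
tcp_pos: [0.5041, -0.338, 0.0529]
orientation: [-3.137, -0.025, 0.006]
contact_force: [-0.1, 0.5, -2.6]
gripper_width: 0.0458
gripper_force: 30.0
```

>>> servo_tool --deltas '[{"offset":[0,0,0.05],"roll":0},{"offset":[0,0,0.11],"roll":0},{"offset":[0,0,0.11],"roll":0},{"offset":[0,0,0.11],"roll":0}]'

```text
t: 18.05
tcp_pos: [0.5046, -0.3414, 0.0451]
orientation: [3.141, 0.021, 0.001]
contact_force: [-0.8, -0.7, -3.5]
gripper_width: 0.0456
gripper_force: 30.0
```

>>> servo_tool --deltas '[{"offset":[0,0,0],"roll":0},{"offset":[0,0,0],"roll":0},{"offset":[0,0,0],"roll":0},{"offset":[0,0,0],"roll":0}]' --fingers 0.5

```text
t: 18.45
tcp_pos: [0.5046, -0.3415, 0.0451]
orientation: [3.141, 0.021, 0.001]
contact_force: [-0.4, 0.0, 0.1]
gripper_width: 0.0686
gripper_force: 0.0
```

>>> servo_tool --deltas '[{"offset":[0,0,-0.4],"roll":0},{"offset":[0,0,-0.8],"roll":0},{"offset":[0,0,-1],"roll":0}]'

```text
t: 18.75
tcp_pos: [0.5052, -0.343, 0.1483]
orientation: [3.138, 0.02, 0.006]
contact_force: [0.1, 0.2, 0.3]
gripper_width: 0.07
gripper_force: 0.0
```

```bash
cat > mods.py <<'E'
from h import *
c=cam('top');H,S,V=masks(c)
m=(S<70)&(V>150)|((H>100)&(H<125)&(S>100)&(V>100))
m=cv2.morphologyEx(m.astype(np.uint8),cv2.MORPH_CLOSE,np.ones((3,3)))
print('mod',[r for r in rects(c,m,.056,100) if 90<r[2]<115 and 40<r[3]<60])
print('blue',[r for r in rects(c,(H>103)&(H<125)&(S>120)&(V>80),.056) if 55<r[2]<75])
print('orange',[r for r in rects(c,(H>5)&(H<22)&(S>130)&(V>130),.060) if 55<r[2]<85])
E
python3 mods.py; python3 plan.py "382.8,321.6,180,6.4"
```

```text
mod [(382.9, 321.6, 100.7, 47.1, 6.4, [138.0, 279.0]), (479.8, 457.8, 100.8, 47.0, 37.5, [88.0, 240.0]), (541.5, 342.4, 101.1, 46.8, 36.8, [133.0, 219.0]), (1117.2, 391.9, 109.8, 48.2, 78.1, [126.0, 8.0])]
blue [(378.0, 321.8, 63.5, 28.2, 6.5, [138.0, 281.0]), (476.0, 455.5, 65.3, 29.0, 37.5, [89.0, 242.0]), (537.8, 339.9, 65.4, 28.5, 36.1, [134.0, 220.0])]
orange []
t 18.8 now [ 506.2 -344.   150.6] 0.76 grip 69.5 F [ 0.1 -0.6  1.3] tilt z [ 0.007 -0.006 -1.   ]
-> 382.8,321.6,180,6.4
   [-0.164, -0.953, -0.042] -0.018 3
   [-0.15, -0.955, -0.042] -0.018 3
   [-0.137, -0.957, -0.042] -0.018 3
   [-0.123, -0.959, -0.042] -0.018 3
   [-0.109, -0.961, -0.042] -0.018 3
   [-0.096, -0.963, -0.042] -0.018 3
   [-0.083, -0.964, -0.042] -0.018 3
```

```bash
python3 plan.py "541.5,342.3,160,36.8"
```

```text
t 18.8 now [ 506.2 -344.   150.6] 0.76 grip 69.5 F [ 0.1 -0.6  1.3] tilt z [ 0.007 -0.006 -1.   ]
-> 541.5,342.3,160,36.8
   [0.063, -0.98, -0.013] -0.114 3
   [0.151, -0.97, -0.013] -0.114 3
   [0.237, -0.953, -0.014] -0.114 3
   [0.321, -0.928, -0.013] -0.114 3
   [0.403, -0.895, -0.014] -0.114 3
   [0.481, -0.855, -0.013] -0.114 3
   [0.556, -0.81, -0.014] -0.114 3
```

>>> servo_tool --deltas '[{"offset":[0.03,-0.45,-0.01],"roll":-0.114},{"offset":[0.06,-0.98,-0.01],"roll":-0.114},{"offset":[0.06,-0.98,-0.01],"roll":-0.114}]'

```text
t: 19.1
tcp_pos: [0.5107, -0.234, 0.144]
orientation: [-3.128, -0.178, 0.002]
contact_force: [0.9, 0.1, -0.1]
gripper_width: 0.0697
gripper_force: 0.0
```

>>> servo_tool --deltas '[{"offset":[0.08,-0.49,-0.01],"roll":-0.114},{"offset":[0.15,-0.97,-0.01],"roll":-0.114}]'

```text
t: 19.3
tcp_pos: [0.5139, -0.1451, 0.1468]
orientation: [3.126, 0.3, 0.001]
contact_force: [0.4, -0.1, -0.8]
gripper_width: 0.0695
gripper_force: 0.0
```

>>> servo_tool --deltas '[{"offset":[0.12,-0.48,-0.01],"roll":-0.114},{"offset":[0.24,-0.95,-0.01],"roll":-0.114}]'

```text
t: 19.5
tcp_pos: [0.5193, -0.0457, 0.1476]
orientation: [-3.11, -0.443, -0.0]
contact_force: [0.5, 0.2, 0.4]
gripper_width: 0.0698
gripper_force: 0.0
```

>>> servo_tool --deltas '[{"offset":[0.16,-0.46,-0.01],"roll":-0.114},{"offset":[0.32,-0.93,-0.01],"roll":-0.114}]'

```text
t: 19.7
tcp_pos: [0.5243, 0.0525, 0.1487]
orientation: [3.087, 0.582, 0.001]
contact_force: [1.4, 0.4, 0.1]
gripper_width: 0.0696
gripper_force: 0.0
```

>>> servo_tool --deltas '[{"offset":[0.2,-0.45,-0.01],"roll":-0.114},{"offset":[0.4,-0.9,-0.01],"roll":-0.114}]'

```text
t: 19.9
tcp_pos: [0.5288, 0.1511, 0.1497]
orientation: [-3.058, -0.72, -0.001]
contact_force: [0.6, -0.3, 1.5]
gripper_width: 0.0698
gripper_force: 0.0
```

>>> servo_tool --deltas '[{"offset":[0.24,-0.43,-0.01],"roll":-0.114},{"offset":[0.48,-0.86,-0.01],"roll":-0.114}]'

```text
t: 20.1
tcp_pos: [0.5335, 0.2495, 0.1506]
orientation: [-3.023, -0.856, -0.0]
contact_force: [0.1, -0.2, 0.5]
gripper_width: 0.0697
gripper_force: 0.0
```

>>> servo_tool --deltas '[{"offset":[0.28,-0.41,-0.01],"roll":-0.114},{"offset":[0.55,-0.81,-0.01],"roll":-0.114},{"offset":[0.55,-0.81,-0.01],"roll":-0.114},{"offset":[0.55,-0.81,-0.01],"roll":-0.114}]'

```text
t: 20.5
tcp_pos: [0.5374, 0.3465, 0.1506]
orientation: [2.98, 0.993, -0.002]
contact_force: [-1.0, -0.1, -0.2]
gripper_width: 0.07
gripper_force: 0.0
```

```bash
python3 mods.py; python3 plan.py "541.5,342.3,80,36.8" "541.5,342.3,37,36.8"
```

```text
mod [(382.9, 321.6, 100.7, 47.1, 6.4, [138.0, 279.0])]
blue [(378.0, 321.8, 63.5, 28.2, 6.5, [138.0, 281.0])]
orange [(499.2, -341.1, 71.8, 34.6, 1.1, [389.0, 242.0])]
t 20.55 now [538.1 344.2 151.1] 36.63 grip 69.4 F [0.1 0.4 0.3] tilt z [-0.    -0.002 -1.   ]
-> 541.5,342.3,80,36.8
   [0.016, 0.035, 0.711] -0.004 3
-> 541.5,342.3,37,36.8
   [-0.0, 0.0, 0.43] 0.0 2
```

>>> servo_tool --deltas '[{"offset":[0.015,0.035,0.35],"roll":0},{"offset":[0.015,0.035,0.7],"roll":0},{"offset":[0.015,0.035,0.7],"roll":0}]'

```text
t: 20.85
tcp_pos: [0.5383, 0.3397, 0.0774]
orientation: [2.982, 0.981, -0.016]
contact_force: [-0.1, 0.5, -0.3]
gripper_width: 0.0695
gripper_force: 0.0
```

>>> servo_tool --deltas '[{"offset":[0,0,0.25],"roll":0},{"offset":[0,0,0.44],"roll":0},{"offset":[0,0,0.44],"roll":0},{"offset":[0,0,0.44],"roll":0}]'

```text
t: 21.25
tcp_pos: [0.5426, 0.3427, 0.0393]
orientation: [2.982, 0.986, 0.003]
contact_force: [0.1, 0.2, 0.3]
gripper_width: 0.0693
gripper_force: 0.0
```

>>> servo_tool --deltas '[{"offset":[0,0,0],"roll":0},{"offset":[0,0,0],"roll":0},{"offset":[0,0,0],"roll":0},{"offset":[0,0,0],"roll":0},{"offset":[0,0,0],"roll":0},{"offset":[0,0,0],"roll":0}]' --fingers -1

```text
t: 21.85
tcp_pos: [0.5425, 0.3429, 0.0386]
orientation: [2.981, 0.988, 0.003]
contact_force: [0.8, -2.1, 5.6]
gripper_width: 0.0456
gripper_force: 30.0
```

```bash
python3 plan.py "541.5,342.3,165,36.8" "564.7,-45.8,165,-2.8"
```

```text
t 21.85 now [542.5 342.9  38.6] 36.65 grip 45.6 F [ 0.8 -2.1  5.6] tilt z [ 0.002 -0.    -1.   ]
-> 541.5,342.3,165,36.8
   [-0.006, -0.0, -0.632] -0.002 3
   [-0.006, -0.001, -0.632] -0.002 3
-> 564.7,-45.8,165,-2.8
   [-0.535, 0.811, 0.0] 0.22 3
   [-0.388, 0.891, 0.0] 0.22 3
   [-0.229, 0.945, 0.0] 0.22 3
   [-0.062, 0.97, 0.0] 0.22 3
```

>>> servo_tool --deltas '[{"offset":[0,0,-0.3],"roll":0},{"offset":[0,0,-0.63],"roll":0}]'

```text
t: 22.05
tcp_pos: [0.5382, 0.3438, 0.0983]
orientation: [-2.981, -0.989, 0.012]
contact_force: [-0.5, 0.9, -4.0]
gripper_width: 0.0455
gripper_force: 30.0
```

>>> servo_tool --deltas '[{"offset":[0,0,-0.4],"roll":0},{"offset":[0,0,-0.63],"roll":0},{"offset":[0,0,-0.63],"roll":0}]'

```text
t: 22.35
tcp_pos: [0.5424, 0.3447, 0.1662]
orientation: [-2.98, -0.989, -0.008]
contact_force: [-0.3, -0.4, -3.0]
gripper_width: 0.0457
gripper_force: 30.0
```

>>> servo_tool --deltas '[{"offset":[-0.2,0.3,0],"roll":0.1},{"offset":[-0.4,0.6,0],"roll":0.22},{"offset":[-0.54,0.81,0],"roll":0.22}]'

```text
t: 22.65
tcp_pos: [0.5442, 0.2436, 0.1607]
orientation: [3.055, 0.722, -0.01]
contact_force: [0.6, 1.4, -4.0]
gripper_width: 0.0457
gripper_force: 30.0
```

>>> servo_tool --deltas '[{"offset":[-0.18,0.4,0],"roll":0.1},{"offset":[-0.36,0.8,0],"roll":0.22},{"offset":[-0.39,0.89,0],"roll":0.22}]'

```text
t: 22.95
tcp_pos: [0.5498, 0.142, 0.1618]
orientation: [3.105, 0.443, -0.008]
contact_force: [0.9, 0.8, -3.4]
gripper_width: 0.0455
gripper_force: 30.0
```

>>> servo_tool --deltas '[{"offset":[-0.1,0.4,0],"roll":0.1},{"offset":[-0.2,0.8,0],"roll":0.22},{"offset":[-0.23,0.95,0],"roll":0.22}]'

```text
t: 23.25
tcp_pos: [0.5555, 0.0469, 0.1619]
orientation: [3.133, 0.18, -0.006]
contact_force: [0.5, -0.4, -3.6]
gripper_width: 0.0459
gripper_force: 30.0
```

>>> servo_tool --deltas '[{"offset":[-0.02,0.4,0],"roll":0.1},{"offset":[-0.05,0.8,0],"roll":0.22},{"offset":[-0.06,0.97,0],"roll":0.22},{"offset":[-0.06,0.97,0],"roll":0.22},{"offset":[-0.06,0.97,0],"roll":0.22}]'

```text
t: 23.75
tcp_pos: [0.5624, -0.0431, 0.1619]
orientation: [-3.138, 0.077, 0.005]
contact_force: [0.4, 0.9, -3.6]
gripper_width: 0.0459
gripper_force: 30.0
```

```bash
python3 plan.py "564.7,-45.8,70,-2.8" "564.7,-45.8,59,-2.8"
```

```text
t 23.75 now [562.4 -43.1 161.9] -2.82 grip 45.9 F [ 0.4  0.9 -3.6] tilt z [-0.003  0.003 -1.   ]
-> 564.7,-45.8,70,-2.8
   [0.024, 0.026, 0.919] -0.0 3
-> 564.7,-45.8,59,-2.8
   [0.0, -0.0, 0.11] -0.0 2
```

>>> servo_tool --deltas '[{"offset":[0.02,0.03,0.3],"roll":0},{"offset":[0.02,0.03,0.6],"roll":0},{"offset":[0.02,0.03,0.8],"roll":0},{"offset":[0.02,0.03,0.92],"roll":0},{"offset":[0.02,0.03,0.92],"roll":0}]'

```text
t: 24.25
tcp_pos: [0.5638, -0.0457, 0.0695]
orientation: [-3.139, 0.075, 0.007]
contact_force: [-0.3, -0.8, -2.9]
gripper_width: 0.0458
gripper_force: 30.0
```

>>> servo_tool --deltas '[{"offset":[0,0,0.06],"roll":0},{"offset":[0,0,0.11],"roll":0},{"offset":[0,0,0.11],"roll":0},{"offset":[0,0,0.11],"roll":0}]'

```text
t: 24.65
tcp_pos: [0.5652, -0.0484, 0.0611]
orientation: [-3.141, 0.08, -0.001]
contact_force: [0.6, -0.0, -3.4]
gripper_width: 0.0454
gripper_force: 30.0
```

```bash
python3 plan.py "564.7,-45.8,58.6,-2.8"
```

```text
t 24.65 now [565.2 -48.4  61.1] -2.92 grip 45.4 F [ 0.6 -0.  -3.4] tilt z [ 0.001 -0.    -1.   ]
-> 564.7,-45.8,58.6,-2.8
   [-0.007, -0.026, 0.025] -0.003 2
```

>>> servo_tool --deltas '[{"offset":[-0.005,-0.02,0.025],"roll":0},{"offset":[-0.005,-0.02,0.025],"roll":0},{"offset":[-0.005,-0.02,0.025],"roll":0}]'

```text
t: 24.95
tcp_pos: [0.5646, -0.0462, 0.0582]
orientation: [-3.141, 0.08, 0.0]
contact_force: [-0.0, 0.3, -3.4]
gripper_width: 0.0457
gripper_force: 30.0
```

>>> servo_tool --deltas '[{"offset":[0,0,0],"roll":0},{"offset":[0,0,0],"roll":0},{"offset":[0,0,0],"roll":0},{"offset":[0,0,0],"roll":0}]' --fingers 0.25

```text
t: 25.35
tcp_pos: [0.5649, -0.0465, 0.0585]
orientation: [3.14, -0.08, 0.001]
contact_force: [-0.6, 0.3, -0.9]
gripper_width: 0.0577
gripper_force: 0.0
```

>>> servo_tool --deltas '[{"offset":[0,0,-0.4],"roll":0},{"offset":[0,0,-0.8],"roll":0},{"offset":[0,0,-1],"roll":0},{"offset":[0,0,-1],"roll":0}]'

```text
t: 25.75
tcp_pos: [0.5666, -0.0474, 0.1614]
orientation: [3.14, -0.08, 0.011]
contact_force: [-0.7, 0.1, 0.1]
gripper_width: 0.0586
gripper_force: 0.0
```

```bash
python3 mods.py; python3 plan.py "382.9,321.6,160,6.4"
```

```text
mod [(382.8, 321.6, 100.9, 47.1, 6.4, [138.0, 279.0]), (479.9, 457.9, 101.1, 47.0, 37.5, [88.0, 240.0])]
blue [(378.0, 321.8, 63.5, 28.2, 6.5, [138.0, 281.0]), (476.2, 455.4, 65.3, 29.1, 37.3, [89.0, 242.0])]
orange [(499.3, -341.1, 71.8, 34.6, 1.1, [389.0, 242.0])]
t 25.8 now [565.3 -46.5 159.4] -2.91 grip 58.3 F [-0.1 -0.1 -0. ] tilt z [ 0.003 -0.    -1.   ]
-> 382.9,321.6,160,6.4
   [-0.502, -0.896, -0.002] -0.052 4
   [-0.465, -0.916, -0.001] -0.052 4
   [-0.428, -0.934, -0.002] -0.052 4
   [-0.389, -0.95, -0.001] -0.052 4
```

>>> servo_tool --deltas '[{"offset":[-0.25,-0.45,0],"roll":-0.05},{"offset":[-0.5,-0.9,0],"roll":-0.05},{"offset":[-0.5,-0.9,0],"roll":-0.05}]' --fingers 0.5

```text
t: 26.1
tcp_pos: [0.515, 0.0545, 0.1551]
orientation: [-3.136, 0.001, 0.014]
contact_force: [-0.4, -1.0, 0.1]
gripper_width: 0.0692
gripper_force: 0.0
```

>>> servo_tool --deltas '[{"offset":[-0.23,-0.46,0],"roll":-0.05},{"offset":[-0.46,-0.92,0],"roll":-0.05},{"offset":[-0.46,-0.92,0],"roll":-0.05}]'

```text
t: 26.4
tcp_pos: [0.4697, 0.1463, 0.1554]
orientation: [-3.138, -0.063, 0.013]
contact_force: [0.2, -1.0, -0.4]
gripper_width: 0.0695
gripper_force: 0.0
```

>>> servo_tool --deltas '[{"offset":[-0.21,-0.47,0],"roll":-0.05},{"offset":[-0.43,-0.93,0],"roll":-0.05},{"offset":[-0.43,-0.93,0],"roll":-0.05}]'

```text
t: 26.7
tcp_pos: [0.4241, 0.2373, 0.1557]
orientation: [-3.137, -0.126, 0.011]
contact_force: [1.4, 0.0, -0.2]
gripper_width: 0.07
gripper_force: 0.0
```

>>> servo_tool --deltas '[{"offset":[-0.2,-0.47,0],"roll":-0.055},{"offset":[-0.39,-0.95,0],"roll":-0.055},{"offset":[-0.39,-0.95,0],"roll":-0.055},{"offset":[-0.39,-0.95,0],"roll":-0.055},{"offset":[-0.39,-0.95,0],"roll":-0.055}]'

```text
t: 27.2
tcp_pos: [0.3842, 0.3207, 0.1577]
orientation: [3.135, 0.169, -0.0]
contact_force: [0.6, -0.6, 0.3]
gripper_width: 0.0693
gripper_force: 0.0
```

```bash
python3 plan.py "382.9,321.6,85,6.4" "382.9,321.6,37,6.4"; python3 mods.py
```

```text
t 27.2 now [384.2 320.7 157.7] 6.16 grip 69.3 F [ 0.6 -0.6  0.3] tilt z [ 0.    -0.002 -1.   ]
-> 382.9,321.6,85,6.4
   [-0.012, -0.01, 0.727] -0.005 3
-> 382.9,321.6,37,6.4
   [0.0, -0.0, 0.48] -0.0 2
mod [(479.8, 457.8, 100.8, 47.0, 37.5, [88.0, 240.0])]
blue [(476.0, 455.5, 65.3, 29.0, 37.5, [89.0, 242.0]), (559.4, -44.9, 66.1, 29.3, -3.0, [279.0, 216.0])]
orange [(499.2, -341.1, 71.8, 34.6, 1.1, [389.0, 242.0])]
```

>>> servo_tool --deltas '[{"offset":[-0.01,-0.01,0.35],"roll":-0.005},{"offset":[-0.01,-0.01,0.7],"roll":-0.005},{"offset":[-0.01,-0.01,0.7],"roll":-0.005}]'

```text
t: 27.55
tcp_pos: [0.3806, 0.3205, 0.0852]
orientation: [3.132, 0.173, -0.01]
contact_force: [-0.2, 0.1, -0.3]
gripper_width: 0.0695
gripper_force: 0.0
```

>>> servo_tool --deltas '[{"offset":[0,0,0.3],"roll":0},{"offset":[0,0,0.5],"roll":0},{"offset":[0,0,0.5],"roll":0},{"offset":[0,0,0.5],"roll":0}]'

```text
t: 27.95
tcp_pos: [0.3838, 0.3229, 0.0395]
orientation: [-3.136, -0.176, -0.003]
contact_force: [0.6, -0.8, 1.4]
gripper_width: 0.0697
gripper_force: 0.0
```

>>> servo_tool --deltas '[{"offset":[0,0,0],"roll":0},{"offset":[0,0,0],"roll":0},{"offset":[0,0,0],"roll":0},{"offset":[0,0,0],"roll":0},{"offset":[0,0,0],"roll":0},{"offset":[0,0,0],"roll":0}]' --fingers -1

```text
t: 28.55
tcp_pos: [0.3829, 0.3229, 0.0389]
orientation: [3.136, 0.178, 0.002]
contact_force: [-0.4, -1.4, 5.1]
gripper_width: 0.0458
gripper_force: 30.0
```

```bash
python3 plan.py "382.9,321.6,165,6.4" "568.9,41.9,165,-2.8"
```

```text
t 28.55 now [382.9 322.9  38.9] 6.51 grip 45.8 F [-0.4 -1.4  5.1] tilt z [ 0.001 -0.    -1.   ]
-> 382.9,321.6,165,6.4
   [-0.001, 0.007, -0.631] 0.001 3
   [-0.001, 0.006, -0.63] 0.001 3
-> 568.9,41.9,165,-2.8
   [0.512, 0.996, -0.0] 0.068 4
   [0.564, 0.967, -0.0] 0.068 4
   [0.615, 0.936, -0.0] 0.068 4
```

>>> servo_tool --deltas '[{"offset":[0,0,-0.3],"roll":0},{"offset":[0,0,-0.63],"roll":0}]'

```text
t: 28.75
tcp_pos: [0.3808, 0.3232, 0.1007]
orientation: [3.134, 0.179, -0.006]
contact_force: [0.2, 0.6, -2.7]
gripper_width: 0.0455
gripper_force: 30.0
```

>>> servo_tool --deltas '[{"offset":[0,0,-0.4],"roll":0},{"offset":[0,0,-0.65],"roll":0},{"offset":[0,0,-0.65],"roll":0}]'

```text
t: 29.05
tcp_pos: [0.3839, 0.3247, 0.1687]
orientation: [-3.132, -0.18, -0.008]
contact_force: [0.5, 0.6, -1.5]
gripper_width: 0.046
gripper_force: 30.0
```

>>> servo_tool --deltas '[{"offset":[0.13,0.25,0],"roll":0.03},{"offset":[0.3,0.6,0],"roll":0.05},{"offset":[0.51,1,0],"roll":0.07}]'

```text
t: 29.35
tcp_pos: [0.4427, 0.2306, 0.1639]
orientation: [3.14, 0.099, -0.007]
contact_force: [0.7, -0.0, -2.1]
gripper_width: 0.0458
gripper_force: 30.0
```

>>> servo_tool --deltas '[{"offset":[0.2,0.35,0],"roll":0.03},{"offset":[0.4,0.7,0],"roll":0.05},{"offset":[0.56,0.97,0],"roll":0.07}]'

```text
t: 29.65
tcp_pos: [0.5058, 0.1342, 0.1643]
orientation: [3.141, 0.002, -0.005]
contact_force: [0.9, 0.2, -2.4]
gripper_width: 0.0458
gripper_force: 30.0
```

>>> servo_tool --deltas '[{"offset":[0.22,0.35,0],"roll":0.03},{"offset":[0.44,0.7,0],"roll":0.05},{"offset":[0.61,0.94,0],"roll":0.07},{"offset":[0.61,0.94,0],"roll":0.07},{"offset":[0.61,0.94,0],"roll":0.07},{"offset":[0.61,0.94,0],"roll":0.07}]'

```text
t: 30.25
tcp_pos: [0.5661, 0.0447, 0.1645]
orientation: [-3.139, 0.077, 0.006]
contact_force: [0.3, 1.2, -2.5]
gripper_width: 0.0456
gripper_force: 30.0
```

```bash
python3 plan.py "568.9,41.9,70,-2.8" "568.9,41.9,58,-2.8"
```

```text
t 30.25 now [566.1  44.7 164.5] -2.8 grip 45.6 F [ 0.3  1.2 -2.5] tilt z [-0.004  0.002 -1.   ]
-> 568.9,41.9,70,-2.8
   [0.03, 0.026, 0.945] -0.0 3
-> 568.9,41.9,58,-2.8
   [-0.0, 0.0, 0.12] -0.0 2
```

>>> servo_tool --deltas '[{"offset":[0.02,0.02,0.3],"roll":0},{"offset":[0.02,0.02,0.6],"roll":0},{"offset":[0.02,0.02,0.8],"roll":0},{"offset":[0.02,0.02,0.94],"roll":0},{"offset":[0.02,0.02,0.94],"roll":0}]'

```text
t: 30.75
tcp_pos: [0.5675, 0.0424, 0.0701]
orientation: [-3.14, 0.077, 0.007]
contact_force: [0.5, -1.0, -2.0]
gripper_width: 0.0459
gripper_force: 30.0
```

>>> servo_tool --deltas '[{"offset":[0,0,0.06],"roll":0},{"offset":[0,0,0.12],"roll":0},{"offset":[0,0,0.12],"roll":0},{"offset":[0,0,0.12],"roll":0}]'

```text
t: 31.15
tcp_pos: [0.5696, 0.0405, 0.0605]
orientation: [-3.14, 0.08, -0.001]
contact_force: [0.1, -0.9, -1.9]
gripper_width: 0.0458
gripper_force: 30.0
```

```bash
python3 plan.py "568.9,41.9,58.4,-2.8"
```

```text
t 31.15 now [569.6  40.5  60.5] -2.92 grip 45.8 F [ 0.1 -0.9 -1.9] tilt z [ 0.001  0.    -1.   ]
-> 568.9,41.9,58.4,-2.8
   [-0.007, -0.013, 0.021] -0.003 2
```

>>> servo_tool --deltas '[{"offset":[-0.005,-0.015,0.02],"roll":0},{"offset":[-0.005,-0.015,0.02],"roll":0},{"offset":[-0.005,-0.015,0.02],"roll":0}]'

```text
t: 31.45
tcp_pos: [0.5689, 0.0422, 0.0582]
orientation: [-3.14, 0.08, -0.0]
contact_force: [-0.2, -1.1, -3.1]
gripper_width: 0.0459
gripper_force: 30.0
```

>>> servo_tool --deltas '[{"offset":[0,0,0],"roll":0},{"offset":[0,0,0],"roll":0},{"offset":[0,0,0],"roll":0},{"offset":[0,0,0],"roll":0}]' --fingers 0.25

```text
t: 31.85
tcp_pos: [0.5691, 0.042, 0.0584]
orientation: [3.141, -0.08, 0.001]
contact_force: [-0.5, -0.2, -0.3]
gripper_width: 0.0583
gripper_force: 0.0
```

>>> servo_tool --deltas '[{"offset":[0,0,-0.4],"roll":0},{"offset":[0,0,-0.8],"roll":0},{"offset":[0,0,-1],"roll":0},{"offset":[0,0,-1],"roll":0}]'

```text
t: 32.25
tcp_pos: [0.571, 0.0413, 0.1614]
orientation: [-3.14, 0.08, -0.011]
contact_force: [0.5, 0.4, -0.4]
gripper_width: 0.058
gripper_force: 0.0
```

```bash
python3 mods.py; python3 plan.py "479.8,457.8,160,37.5"
```

```text
mod [(479.9, 457.9, 101.1, 47.0, 37.5, [88.0, 240.0])]
blue [(476.0, 455.5, 65.3, 29.0, 37.5, [89.0, 242.0]), (558.9, -46.0, 64.8, 27.4, -4.6, [281.0, 219.0])]
orange [(499.3, -341.1, 71.8, 34.6, 1.1, [389.0, 242.0])]
t 32.3 now [569.6  42.  159.3] -2.91 grip 58.1 F [-0.1 -0.3  0.3] tilt z [ 0.003  0.    -1.   ]
-> 479.8,457.8,160,37.5
   [-0.222, -0.821, -0.001] -0.18 3
   [-0.104, -0.845, -0.001] -0.18 3
   [0.017, -0.851, -0.002] -0.18 3
   [0.136, -0.84, -0.001] -0.18 3
   [0.253, -0.812, -0.002] -0.18 3
```

>>> servo_tool --deltas '[{"offset":[-0.11,-0.41,0],"roll":-0.18},{"offset":[-0.22,-0.82,0],"roll":-0.18},{"offset":[-0.22,-0.82,0],"roll":-0.18}]' --fingers 0.5

```text
t: 32.6
tcp_pos: [0.5483, 0.1338, 0.155]
orientation: [-3.132, -0.16, 0.01]
contact_force: [0.8, -0.0, 0.1]
gripper_width: 0.0695
gripper_force: 0.0
```

>>> servo_tool --deltas '[{"offset":[-0.05,-0.42,0],"roll":-0.18},{"offset":[-0.1,-0.85,0],"roll":-0.18}]'

```text
t: 32.8
tcp_pos: [0.5327, 0.2083, 0.157]
orientation: [3.12, 0.361, -0.003]
contact_force: [1.4, 1.3, 0.1]
gripper_width: 0.0701
gripper_force: 0.0
```

>>> servo_tool --deltas '[{"offset":[0.01,-0.42,0],"roll":-0.18},{"offset":[0.02,-0.85,0],"roll":-0.18}]'

```text
t: 33.0
tcp_pos: [0.5146, 0.293, 0.1566]
orientation: [3.086, 0.585, -0.004]
contact_force: [0.5, -0.2, 0.1]
gripper_width: 0.0697
gripper_force: 0.0
```

>>> servo_tool --deltas '[{"offset":[0.07,-0.42,0],"roll":-0.18},{"offset":[0.14,-0.84,0],"roll":-0.18}]'

```text
t: 33.2
tcp_pos: [0.497, 0.3764, 0.1565]
orientation: [3.037, 0.802, -0.004]
contact_force: [0.9, -0.3, 0.0]
gripper_width: 0.0698
gripper_force: 0.0
```

>>> servo_tool --deltas '[{"offset":[0.12,-0.4,0],"roll":-0.18},{"offset":[0.25,-0.81,0],"roll":-0.18},{"offset":[0.25,-0.81,0],"roll":-0.18},{"offset":[0.25,-0.81,0],"roll":-0.18},{"offset":[0.25,-0.81,0],"roll":-0.18}]'

```text
t: 33.7
tcp_pos: [0.4807, 0.4559, 0.1571]
orientation: [2.973, 1.007, -0.003]
contact_force: [-0.6, 0.2, 0.1]
gripper_width: 0.0697
gripper_force: 0.0
```

```bash
python3 plan.py "479.8,457.8,85,37.5"; python3 mods.py; python3 -c "
from h import *
c=cam('scene');H,S,V=masks(c)
print([r for r in rects(c,(H>103)&(H<125)&(S>120)&(V>80),.056) if 20<r[2]<75 and r[0]>0])"
```

```text
t 33.7 now [480.7 455.9 157.1] 37.42 grip 69.7 F [-0.6  0.2  0.1] tilt z [-0.001 -0.003 -1.   ]
-> 479.8,457.8,85,37.5
   [0.005, -0.02, 0.721] -0.002 3
mod []
blue [(559.4, -44.9, 66.1, 29.3, -3.0, [279.0, 216.0]), (565.5, 44.4, 65.3, 29.0, -2.7, [245.0, 213.0])]
orange [(499.3, -341.1, 71.8, 34.6, 1.1, [389.0, 242.0])]
[(473.9, 453.9, 69.0, 33.1, 37.3, [433.0, 343.0]), (554.7, 30.4, 69.3, 32.9, -3.5, [304.0, 225.0]), (548.5, -59.5, 69.5, 32.7, -2.3, [289.0, 201.0])]
```

The third module hasn't moved (the scene view confirms it). Descending to grasp it.

>>> servo_tool --deltas '[{"offset":[0.005,-0.02,0.35],"roll":0},{"offset":[0.005,-0.02,0.7],"roll":0},{"offset":[0.005,-0.02,0.7],"roll":0}]'

```text
t: 34.1
tcp_pos: [0.4763, 0.4572, 0.0834]
orientation: [2.972, 1.008, -0.016]
contact_force: [-0.8, 0.6, -0.2]
gripper_width: 0.0697
gripper_force: 0.0
```

>>> servo_tool --deltas '[{"offset":[0,0,0.3],"roll":0},{"offset":[0,0,0.5],"roll":0},{"offset":[0,0,0.5],"roll":0},{"offset":[0,0,0.5],"roll":0}]'

```text
t: 34.5
tcp_pos: [0.4807, 0.4598, 0.0398]
orientation: [-2.975, -1.01, -0.003]
contact_force: [-0.6, 0.2, 0.9]
gripper_width: 0.07
gripper_force: 0.0
```

>>> servo_tool --deltas '[{"offset":[0,0,0],"roll":0},{"offset":[0,0,0],"roll":0},{"offset":[0,0,0],"roll":0},{"offset":[0,0,0],"roll":0},{"offset":[0,0,0],"roll":0},{"offset":[0,0,0],"roll":0}]' --fingers -1

```text
t: 35.1
tcp_pos: [0.4811, 0.4591, 0.0394]
orientation: [2.973, 1.01, 0.004]
contact_force: [1.6, -3.3, 5.5]
gripper_width: 0.0456
gripper_force: 30.0
```

>>> servo_tool --deltas '[{"offset":[0,0,-0.3],"roll":0},{"offset":[0,0,-0.63],"roll":0}]'

```text
t: 35.3
tcp_pos: [0.4761, 0.46, 0.0987]
orientation: [2.974, 1.012, -0.012]
contact_force: [0.0, 0.3, -2.1]
gripper_width: 0.0453
gripper_force: 30.0
```

>>> servo_tool --deltas '[{"offset":[0,0,-0.4],"roll":0},{"offset":[0,0,-0.65],"roll":0},{"offset":[0,0,-0.65],"roll":0},{"offset":[0,0,-0.65],"roll":0}]'

```text
t: 35.7
tcp_pos: [0.4775, 0.4603, 0.1642]
orientation: [-2.973, -1.013, 0.006]
contact_force: [-0.2, -0.2, -4.2]
gripper_width: 0.0453
gripper_force: 30.0
```

```bash
python3 plan.py "573.1,129.6,165,-2.8"
```

```text
t 35.7 now [477.5 460.3 164.2] 37.62 grip 45.3 F [-0.2 -0.2 -4.2] tilt z [-0.004 -0.001 -1.   ]
-> 573.1,129.6,165,-2.8
   [-0.315, 0.801, -0.002] 0.225 3
   [-0.17, 0.844, -0.002] 0.225 3
   [-0.019, 0.86, -0.002] 0.225 3
   [0.133, 0.85, -0.002] 0.225 3
```

>>> servo_tool --deltas '[{"offset":[-0.1,0.25,0],"roll":0.1},{"offset":[-0.22,0.55,0],"roll":0.225},{"offset":[-0.315,0.8,0],"roll":0.225}]'

```text
t: 36.0
tcp_pos: [0.5011, 0.3755, 0.1625]
orientation: [3.05, 0.742, -0.01]
contact_force: [0.9, -0.6, -3.7]
gripper_width: 0.0457
gripper_force: 30.0
```

>>> servo_tool --deltas '[{"offset":[-0.07,0.35,0],"roll":0.1},{"offset":[-0.14,0.7,0],"roll":0.225},{"offset":[-0.17,0.845,0],"roll":0.225}]'

```text
t: 36.3
tcp_pos: [0.5264, 0.2894, 0.1636]
orientation: [3.103, 0.462, -0.008]
contact_force: [-0.4, -1.4, -3.7]
gripper_width: 0.0453
gripper_force: 30.0
```

>>> servo_tool --deltas '[{"offset":[-0.01,0.35,0],"roll":0.1},{"offset":[-0.02,0.7,0],"roll":0.225},{"offset":[-0.02,0.86,0],"roll":0.225}]'

```text
t: 36.6
tcp_pos: [0.5501, 0.2084, 0.1644]
orientation: [3.133, 0.192, -0.005]
contact_force: [0.1, -0.7, -3.5]
gripper_width: 0.046
gripper_force: 30.0
```

>>> servo_tool --deltas '[{"offset":[0.05,0.35,0],"roll":0.1},{"offset":[0.1,0.65,0],"roll":0.225},{"offset":[0.135,0.85,0],"roll":0.225},{"offset":[0.135,0.85,0],"roll":0.225},{"offset":[0.135,0.85,0],"roll":0.225},{"offset":[0.135,0.85,0],"roll":0.225}]'

```text
t: 37.2
tcp_pos: [0.574, 0.1323, 0.165]
orientation: [-3.139, 0.073, 0.004]
contact_force: [0.0, 0.0, -2.9]
gripper_width: 0.0455
gripper_force: 30.0
```

```bash
python3 plan.py "573.1,129.6,70,-2.8" "573.1,129.6,59,-2.8"
```

```text
t 37.2 now [574.  132.3 165. ] -2.66 grip 45.5 F [ 0.   0.  -2.9] tilt z [-0.002  0.002 -1.   ]
-> 573.1,129.6,70,-2.8
   [-0.008, 0.027, 0.95] 0.003 3
-> 573.1,129.6,59,-2.8
   [-0.0, -0.0, 0.11] 0.0 2
```

>>> servo_tool --deltas '[{"offset":[-0.01,0.01,0.3],"roll":0},{"offset":[-0.01,0.01,0.6],"roll":0},{"offset":[-0.01,0.01,0.8],"roll":0},{"offset":[-0.01,0.01,0.95],"roll":0},{"offset":[-0.01,0.01,0.95],"roll":0}]'

```text
t: 37.7
tcp_pos: [0.572, 0.1301, 0.0689]
orientation: [-3.14, 0.076, 0.008]
contact_force: [-0.0, 0.4, -3.1]
gripper_width: 0.0455
gripper_force: 30.0
```

>>> servo_tool --deltas '[{"offset":[0,0,0.06],"roll":0},{"offset":[0,0,0.11],"roll":0},{"offset":[0,0,0.11],"roll":0},{"offset":[0,0,0.11],"roll":0}]'

```text
t: 38.1
tcp_pos: [0.5741, 0.1284, 0.0606]
orientation: [-3.14, 0.08, -0.001]
contact_force: [0.0, -0.2, -3.5]
gripper_width: 0.0456
gripper_force: 30.0
```

```bash
python3 plan.py "573.1,129.6,58.9,-2.8"
```

```text
t 38.1 now [574.1 128.4  60.6] -2.91 grip 45.6 F [ 0.  -0.2 -3.5] tilt z [ 0.001  0.    -1.   ]
-> 573.1,129.6,58.9,-2.8
   [-0.011, -0.011, 0.017] -0.003 2
```

>>> servo_tool --deltas '[{"offset":[-0.01,-0.01,0.017],"roll":0},{"offset":[-0.01,-0.01,0.017],"roll":0},{"offset":[-0.01,-0.01,0.017],"roll":0}]'

```text
t: 38.4
tcp_pos: [0.5729, 0.1295, 0.0586]
orientation: [-3.14, 0.08, -0.0]
contact_force: [-0.0, -0.4, -4.0]
gripper_width: 0.0456
gripper_force: 30.0
```

>>> servo_tool --deltas '[{"offset":[0,0,0],"roll":0},{"offset":[0,0,0],"roll":0},{"offset":[0,0,0],"roll":0},{"offset":[0,0,0],"roll":0}]' --fingers 0.25

```text
t: 38.8
tcp_pos: [0.5732, 0.1293, 0.0588]
orientation: [-3.141, 0.08, -0.001]
contact_force: [0.5, 0.1, 1.5]
gripper_width: 0.0583
gripper_force: 0.0
```

>>> servo_tool --deltas '[{"offset":[0,0,-0.4],"roll":0},{"offset":[0,0,-0.8],"roll":0},{"offset":[0,0,-1],"roll":0},{"offset":[0,0,-1],"roll":0}]'

```text
t: 39.2
tcp_pos: [0.5751, 0.1289, 0.1619]
orientation: [-3.139, 0.08, -0.011]
contact_force: [0.1, -0.0, -0.8]
gripper_width: 0.0581
gripper_force: 0.0
```

```bash
python3 plan.py "434.5,49.6,160,87.3"
```

```text
t 39.2 now [575.1 128.9 161.9] -2.93 grip 58.1 F [ 0.1 -0.  -0.8] tilt z [ 0.007  0.001 -1.   ]
-> 434.5,49.6,160,87.3
   [-0.455, 0.288, 0.006] -0.668 5
   [-0.537, 0.021, 0.007] -0.668 5
   [-0.477, -0.25, 0.006] -0.668 5
```

>>> servo_tool --deltas '[{"offset":[-0.1,0.06,0],"roll":-0.15},{"offset":[-0.2,0.12,0],"roll":-0.3},{"offset":[-0.3,0.2,0],"roll":-0.5},{"offset":[-0.45,0.29,0],"roll":-0.67},{"offset":[-0.45,0.29,0],"roll":-0.67}]' --fingers -0.1

```text
t: 39.7
tcp_pos: [0.524, 0.1016, 0.1577]
orientation: [-3.053, -0.735, 0.006]
contact_force: [0.7, -0.5, -1.1]
gripper_width: 0.0417
gripper_force: 0.0
```

>>> servo_tool --deltas '[{"offset":[-0.18,0.01,0],"roll":-0.2},{"offset":[-0.36,0.02,0],"roll":-0.4},{"offset":[-0.54,0.02,0],"roll":-0.6},{"offset":[-0.54,0.02,0],"roll":-0.67}]'

```text
t: 40.1
tcp_pos: [0.4774, 0.0754, 0.1578]
orientation: [-2.755, -1.506, 0.004]
contact_force: [-0.2, 0.0, 0.4]
gripper_width: 0.0418
gripper_force: 0.0
```

>>> servo_tool --deltas '[{"offset":[-0.16,-0.08,0],"roll":-0.2},{"offset":[-0.32,-0.16,0],"roll":-0.4},{"offset":[-0.48,-0.25,0],"roll":-0.6},{"offset":[-0.48,-0.25,0],"roll":-0.67},{"offset":[-0.48,-0.25,0],"roll":-0.67},{"offset":[-0.48,-0.25,0],"roll":-0.67}]'

```text
t: 40.7
tcp_pos: [0.4331, 0.0496, 0.1582]
orientation: [2.272, 2.169, 0.0]
contact_force: [-0.3, 0.3, -0.7]
gripper_width: 0.0421
gripper_force: 0.0
```

```bash
python3 plan.py "434.5,49.6,120,87.3" "434.5,49.6,54,87.3"
```

```text
t 40.7 now [433.1  49.6 158.2] 87.34 grip 42.1 F [-0.3  0.3 -0.7] tilt z [ 0. -0. -1.]
-> 434.5,49.6,120,87.3
   [0.0, 0.014, 0.382] 0.001 2
-> 434.5,49.6,54,87.3
   [0.0, 0.0, 0.66] -0.0 3
```

>>> servo_tool --deltas '[{"offset":[0,0.01,0.25],"roll":0},{"offset":[0,0.01,0.4],"roll":0},{"offset":[0,0.01,0.4],"roll":0}]'

```text
t: 41.0
tcp_pos: [0.4326, 0.0495, 0.1167]
orientation: [-2.269, -2.17, 0.006]
contact_force: [-1.1, 0.3, 0.4]
gripper_width: 0.0415
gripper_force: 0.0
```

>>> servo_tool --deltas '[{"offset":[0,0,0.3],"roll":0},{"offset":[0,0,0.64],"roll":0},{"offset":[0,0,0.64],"roll":0},{"offset":[0,0,0.64],"roll":0}]'

```text
t: 41.4
tcp_pos: [0.4338, 0.0492, 0.0549]
orientation: [-2.27, -2.172, 0.001]
contact_force: [0.6, -0.3, -0.7]
gripper_width: 0.0417
gripper_force: 0.0
```

>>> servo_tool --deltas '[{"offset":[0,0,0],"roll":0},{"offset":[0,0,0],"roll":0},{"offset":[0,0,0],"roll":0},{"offset":[0,0,0],"roll":0},{"offset":[0,0,0],"roll":0},{"offset":[0,0,0],"roll":0}]' --fingers -1

```text
t: 42.0
tcp_pos: [0.4342, 0.0494, 0.0551]
orientation: [2.269, 2.172, 0.003]
contact_force: [-0.1, 0.4, 5.5]
gripper_width: 0.0118
gripper_force: 30.0
```

```bash
python3 mods.py; python3 plan.py "613.3,41.2,54,87.3"; python3 -c "
from h import *
cam('scene','s5.png')"
```

```text
mod []
blue [(559.1, -44.8, 65.8, 29.5, -3.0, [279.0, 217.0]), (564.2, 44.5, 67.2, 29.0, -2.8, [245.0, 214.0]), (566.6, 133.0, 64.5, 29.2, -2.9, [212.0, 212.0])]
orange [(499.2, -341.1, 71.8, 34.6, 1.1, [389.0, 242.0])]
t 42.05 now [434.2  49.4  55.1] 87.51 grip 11.6 F [0.5 1.1 6.6] tilt z [ 0.002  0.    -1.   ]
-> 613.3,41.2,54,87.3
   [-0.002, 0.897, 0.005] 0.002 3
   [-0.001, 0.896, 0.006] 0.002 3
```

View pics/s5.png

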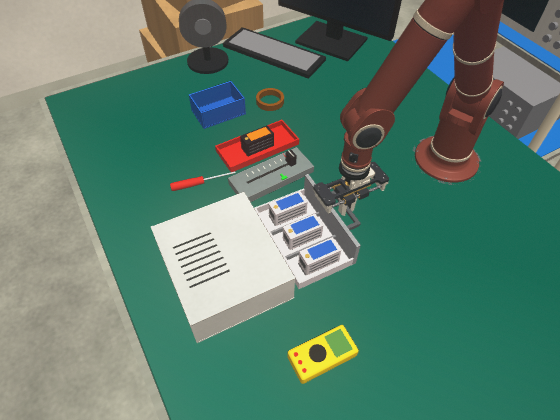

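The scene view shows three upright blue-topped modules at (288,207), (303,232) and (320,257). The finished one is in the red tray at (258,140), and the fader is at the zero end. Next I'll push the drawer shut.

>>> servo_tool --deltas '[{"offset":[0,0.15,0],"roll":0},{"offset":[0,0.35,0],"roll":0},{"offset":[0,0.55,0],"roll":0},{"offset":[0,0.75,0],"roll":0},{"offset":[0,0.9,0],"roll":0}]'

```text
t: 42.6
tcp_pos: [0.524, 0.0449, 0.0551]
orientation: [-2.269, -2.172, 0.0]
contact_force: [-1.5, -0.3, 6.7]
gripper_width: 0.0115
gripper_force: 30.0
```

>>> servo_tool --deltas '[{"offset":[0,0.2,0],"roll":0},{"offset":[0,0.4,0],"roll":0},{"offset":[0,0.6,0],"roll":0},{"offset":[0,0.75,0],"roll":0},{"offset":[0,0.85,0],"roll":0},{"offset":[0,0.9,0],"roll":0},{"offset":[0,0.92,0],"roll":0},{"offset":[0,0.92,0],"roll":0},{"offset":[0,0.92,0],"roll":0}]'

```text
t: 43.5
tcp_pos: [0.6138, 0.0405, 0.0551]
orientation: [-2.269, -2.171, 0.004]
contact_force: [-3.0, -0.5, 7.8]
gripper_width: 0.0113
gripper_force: 30.0
```

```bash
python3 plan.py
```

```text
t 43.5 now [613.8  40.5  55.1] 87.48 grip 11.3 F [-3.  -0.5  7.8] tilt z [-0.003 -0.    -1.   ]
```

The drawer is shut: the handle is at 613.8 mm, against 613.3 at the start. Release it and go to the fader.

>>> servo_tool --deltas '[{"offset":[0,-0.01,0],"roll":0},{"offset":[0,-0.01,0],"roll":0},{"offset":[0,-0.01,0],"roll":0},{"offset":[0,-0.01,0],"roll":0},{"offset":[0,-0.01,0],"roll":0}]' --fingers -0.1

```text
t: 44.0
tcp_pos: [0.6142, 0.0416, 0.0542]
orientation: [-2.268, -2.173, 0.0]
contact_force: [-0.8, 0.4, -0.0]
gripper_width: 0.0414
gripper_force: 0.0
```

>>> servo_tool --deltas '[{"offset":[0,0,-0.4],"roll":0},{"offset":[0,0,-0.9],"roll":0},{"offset":[0,0,-0.9],"roll":0}]'

```text
t: 44.3
tcp_pos: [0.6191, 0.0406, 0.1513]
orientation: [2.262, 2.166, 0.016]
contact_force: [0.2, -0.8, -0.4]
gripper_width: 0.0418
gripper_force: 0.0
```

```bash
python3 plan.py "458.5,-206.2,140,92.4"
```

```text
t 44.3 now [619.1  40.6 151.3] 87.51 grip 41.8 F [ 0.2 -0.8 -0.4] tilt z [ 0.014  0.    -1.   ]
-> 458.5,-206.2,140,92.4
   [-0.845, -0.499, 0.038] -0.036 3
   [-0.831, -0.523, 0.038] -0.036 3
   [-0.815, -0.547, 0.037] -0.036 3
```

>>> servo_tool --deltas '[{"offset":[-0.42,-0.25,0],"roll":-0.04},{"offset":[-0.84,-0.5,0],"roll":-0.04},{"offset":[-0.84,-0.5,0],"roll":-0.04}]'

```text
t: 44.6
tcp_pos: [0.5564, -0.0487, 0.145]
orientation: [2.247, 2.194, -0.009]
contact_force: [0.7, 0.4, -0.2]
gripper_width: 0.0416
gripper_force: 0.0
```

>>> servo_tool --deltas '[{"offset":[-0.42,-0.26,0],"roll":-0.035},{"offset":[-0.83,-0.52,0],"roll":-0.035},{"offset":[-0.83,-0.52,0],"roll":-0.035}]'

```text
t: 44.9
tcp_pos: [0.5034, -0.1303, 0.145]
orientation: [2.217, 2.224, -0.007]
contact_force: [0.6, -0.3, 0.9]
gripper_width: 0.0419
gripper_force: 0.0
```

>>> servo_tool --deltas '[{"offset":[-0.4,-0.26,0],"roll":-0.035},{"offset":[-0.81,-0.54,0],"roll":-0.035},{"offset":[-0.81,-0.54,0],"roll":-0.035},{"offset":[-0.81,-0.54,0],"roll":-0.035},{"offset":[-0.81,-0.54,0],"roll":-0.035}]'

```text
t: 45.4
tcp_pos: [0.456, -0.203, 0.1442]
orientation: [-2.17, -2.271, -0.002]
contact_force: [-0.0, 0.0, -1.1]
gripper_width: 0.042
gripper_force: 0.0
```

```bash
python3 plan.py "458.7,-206,100,92.4" "458.7,-206,46.5,92.4"; python3 mods.py; python3 -c "
from h import *
for n in ('top','scene'):
  c=cam(n);H,S,V=masks(c)
  print(n,rects(c,(H>45)&(H<75)&(S>120)&(V>170),.034,3))
  if n=='top':
    m=np.zeros(V.shape,bool);m[170:215,205:290]=((V<120)&(S<60))[170:215,205:290]; print(rects(c,m,.078,30))"
```

```text
t 45.4 now [ 456.  -203.   144.2] 92.6 grip 42.0 F [-0.   0.  -1.1] tilt z [ 0.     0.001 -1.   ]
-> 458.7,-206,100,92.4
   [-0.031, 0.025, 0.442] 0.005 2
-> 458.7,-206,46.5,92.4
   [0.0, 0.0, 0.535] -0.0 3
mod []
blue []
orange [(499.2, -341.1, 71.9, 34.6, 1.1, [389.0, 242.0])]
top [(509.9, -165.0, 19.0, 13.5, -88.2, [322.0, 237.0])]
[(634.1, 42.8, 222.5, 52.4, 87.3, [247.0, 184.0])]
scene [(652.7, 344.3, 47.0, 42.8, 87.0, [339.0, 343.0]), (507.9, -169.1, 21.7, 17.0, -85.9, [283.0, 176.0])]
```

>>> servo_tool --deltas '[{"offset":[-0.02,0.02,0.25],"roll":0.005},{"offset":[-0.02,0.02,0.44],"roll":0.005},{"offset":[-0.02,0.02,0.44],"roll":0.005}]'

```text
t: 45.85
tcp_pos: [0.4561, -0.2045, 0.0984]
orientation: [-2.171, -2.263, 0.002]
contact_force: [-0.7, 0.1, 0.1]
gripper_width: 0.0418
gripper_force: 0.0
```

>>> servo_tool --deltas '[{"offset":[0,0,0.25],"roll":0},{"offset":[0,0,0.53],"roll":0},{"offset":[0,0,0.53],"roll":0},{"offset":[0,0,0.53],"roll":0}]'

```text
t: 46.25
tcp_pos: [0.4576, -0.2063, 0.0481]
orientation: [2.176, 2.265, 0.0]
contact_force: [-0.2, 0.2, 0.4]
gripper_width: 0.0417
gripper_force: 0.0
```

>>> servo_tool --deltas '[{"offset":[0,0,0],"roll":0},{"offset":[0,0,0],"roll":0},{"offset":[0,0,0],"roll":0},{"offset":[0,0,0],"roll":0},{"offset":[0,0,0],"roll":0}]' --fingers -1

```text
t: 46.75
tcp_pos: [0.4587, -0.2067, 0.0485]
orientation: [2.174, 2.263, 0.003]
contact_force: [0.9, 0.6, 6.2]
gripper_width: 0.0218
gripper_force: 30.0
```

```bash
python3 plan.py "510.7,-204,46.5,92.4"
```

```text
t 46.75 now [ 458.7 -206.7   48.5] 92.3 grip 21.8 F [0.9 0.6 6.2] tilt z [ 0.003 -0.001 -1.   ]
-> 510.7,-204,46.5,92.4
   [0.006, 0.521, 0.02] -0.002 3
```

>>> servo_tool --deltas '[{"offset":[0,0.12,0],"roll":0},{"offset":[0,0.24,0],"roll":0},{"offset":[0,0.36,0],"roll":0},{"offset":[0,0.46,0],"roll":0},{"offset":[0,0.53,0],"roll":0},{"offset":[0,0.53,0],"roll":0},{"offset":[0,0.53,0],"roll":0},{"offset":[0,0.53,0],"roll":0}]'

```text
t: 47.55
tcp_pos: [0.5115, -0.2044, 0.0486]
orientation: [2.175, 2.264, 0.003]
contact_force: [1.0, 1.2, 5.8]
gripper_width: 0.0218
gripper_force: 30.0
```

>>> servo_tool --deltas '[{"offset":[0,0,0],"roll":0},{"offset":[0,0,0],"roll":0},{"offset":[0,0,0],"roll":0},{"offset":[0,0,0],"roll":0}]' --fingers -0.1

```text
t: 47.95
tcp_pos: [0.5094, -0.2044, 0.0471]
orientation: [-2.177, -2.264, 0.001]
contact_force: [0.2, 0.5, 0.6]
gripper_width: 0.0411
gripper_force: 0.0
```

>>> servo_tool --deltas '[{"offset":[0,0,-0.5],"roll":0},{"offset":[0,0,-1],"roll":0},{"offset":[0,0,-1],"roll":0}]'

```text
t: 48.25
tcp_pos: [0.5137, -0.207, 0.1534]
orientation: [2.17, 2.255, 0.007]
contact_force: [-0.5, -1.3, -0.4]
gripper_width: 0.0415
gripper_force: 0.0
```

>>> servo_tool --deltas '[{"offset":[0.5,-0.2,-0.3],"roll":0},{"offset":[1,-0.4,-0.6],"roll":0},{"offset":[1,-0.4,-0.6],"roll":0}]'

```text
t: 48.55
tcp_pos: [0.4648, -0.1026, 0.208]
orientation: [-2.172, -2.267, -0.002]
contact_force: [0.5, -0.1, -0.0]
gripper_width: 0.042
gripper_force: 0.0
```

>>> servo_tool --deltas '[{"offset":[0.5,0,0],"roll":0},{"offset":[1,0,0],"roll":0},{"offset":[1,0,0],"roll":0}]'

```text
t: 48.85
tcp_pos: [0.4612, 0.0026, 0.2064]
orientation: [-2.157, -2.276, -0.002]
contact_force: [-0.6, -1.1, -0.1]
gripper_width: 0.0418
gripper_force: 0.0
```

>>> servo_tool --deltas '[{"offset":[0.5,0,0],"roll":0},{"offset":[1,0,0],"roll":0},{"offset":[1,0,0],"roll":0},{"offset":[1,0,0],"roll":0}]'

```text
t: 49.25
tcp_pos: [0.4577, 0.0946, 0.2068]
orientation: [-2.173, -2.268, 0.002]
contact_force: [-0.5, -0.6, -0.3]
gripper_width: 0.0419
gripper_force: 0.0
```

```bash
python3 plan.py; python3 -c "
from h import *
a=cam('top','t6.png')['pixels'];b=cam('scene','s6.png')['pixels']
z=lambda i,f:cv2.resize(np.ascontiguousarray(i[:,:,::-1]),None,fx=f,fy=f,interpolation=cv2.INTER_NEAREST)
cv2.imwrite('pics/crop6.png',np.hstack([z(a[180:280,310:365],5.5),z(b[130:230,225:320],5.5)]))"
```

```text
t 49.25 now [457.7  94.6 206.8] 92.45 grip 41.9 F [-0.5 -0.6 -0.3] tilt z [-0.001 -0.001 -1.   ]
```

View pics/crop6.png

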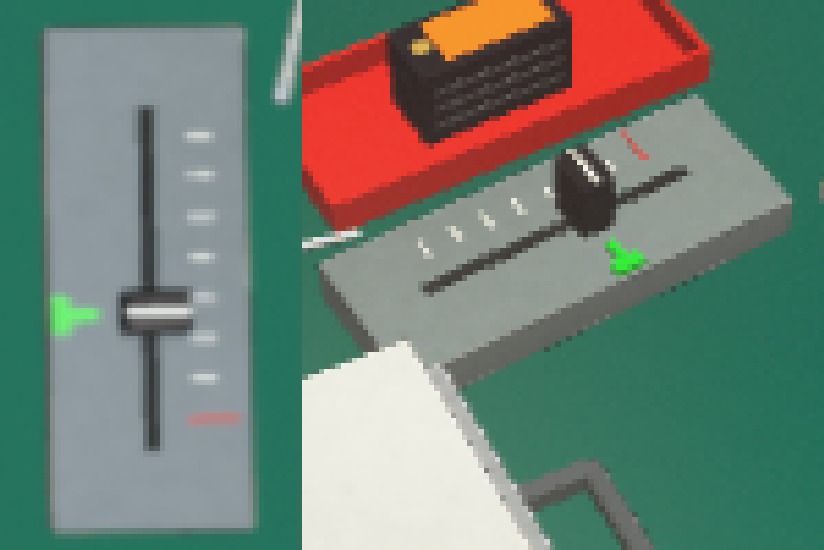

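View pics/t6.png

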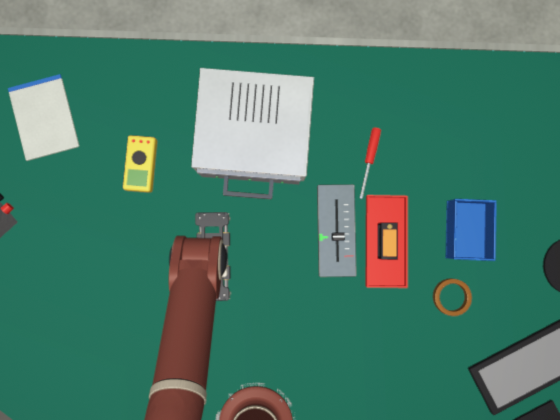

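The top view shows the drawer shut and the line about level with the mark: line at (338,236), mark at (322,237). I'll check that numerically.

```bash
python3 -c "
from h import *
c=cam('top');p=c['pixels'].astype(int);g=p.sum(2)/3
w=g[232:242,333:343].copy(); w=np.clip(w-120,0,None); r=(w.sum(1)*np.arange(232,242)).sum()/w.sum()
L=ray(c,(338,r),.07)*1000
gm=np.clip(p[...,1]-p[...,0]-60,0,None)[225:250,316:334]*(p[225:250,316:334,1]>160); yy,xx=np.mgrid[225:250,316:334]
u,v=(gm*xx).sum()/gm.sum(),(gm*yy).sum()/gm.sum(); M=ray(c,(u,v),.034)*1000
a=np.radians(2.4); d=L-M; print(r,u,v,L,M,'along',d[0]*np.cos(a)+d[1]*np.sin(a))"
```

```text
236.4554922381607 321.8427571351642 236.81852450188475 [ 510.85160357 -202.72691305   70.        ] [ 508.97668945 -163.28076295   34.        ] along 0.22143618027403011
```

The white line is 0.2 mm from the mark, so I'll hand the job in.

```bash
python3 -c "
from workcell import robot
print(robot.job_done())"
```

```text
the job is handed in; nothing more can be done
None
```

The batch is changed and handed in, with no pass/fail verdict returned: the finished module is in the red tray, the three waiting modules are each in their own bay, the drawer is shut, and the fader's white line measures about 0.2 mm from the green mark.

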